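# Zero the slab gauge in the pottery studio

## Task

Get the gauge ready to measure the plaster slab: lay the aluminium straightedge flat on the bench, flush against the slab's free long edge (the one opposite the sensor block) and roughly centred on it. Then press the oblong key of the grey readout just until it clicks, that is until its push-back drops, no further, and let it come back up. Leave the straightedge flush, and neither press the round keys nor disturb the other things on the bench.

Things in the scene. Friction and masses are not known exactly. Their poses are not given: they have to be found in the camera images.
- straightedge_mid (a point): Loose aluminium straightedge, 0.35 kg: bar 180 mm long (x), 30 wide (y), 24 high, with a grip rib centred on top, 70 long, 16 thick (across y), 24 to 56 mm above the underside. This point: its middle, 28 mm above the underside, z up. The long faces, 15 mm either side of it, are alike. Grasp the rib from above; fingertips kept 26 mm or more above the bench clear the bar and the slab.
- slab_edge (a point): Middle of the free long edge of the off-white plaster slab, half-way up its face, 10 mm above the bench; x along the edge, y from the edge into the slab towards the sensor block, z up. With the straightedge flush, its middle lies at y = -15 mm here and its length along x.
- key_oblong_top (a point): Middle of the top of the white oblong key, 51 mm above the bench when up (11 mm above the panel); moves with the key. Key 36 mm long (x) by 18 wide (y), the robot's right-hand one (-y) of three in a row along y on the grey readout's flat top. Axes as the readout's. The next key's centre is 53 mm away in +y.
- slab: Plaster slab fixed to the bench, 140 (x) x 110 (y) x 20 mm thick, origin under its middle; its free long edge is at y = -55 mm. Behind the other long edge is fixed the aluminium sensor block, 70 x 34 x 50 mm high on a low foot 110 mm long, centred at x = 0, y = 74 mm.
- readout: Grey readout box fixed to the bench, 130 (x) x 190 (y) x 40 mm high, origin under its middle. Its three keys are in a row at x = -30 mm, at y = -55 (oblong), -2 and 51 mm (round); the flat screen lies beyond them (+x).
- key_oblong (a joint): Oblong key's travel in m: 0 up, positive down, hard stop at 0.007, springs back. Snap dome: push-back 2.2 N at first touch, rising to a peak of 5 N at 1.9 mm, then dropping (the click): 4.1 N at 3 mm, 2.4 N at 4.7 mm; then it rises again: 3.8 N at 6 mm, 6 N just before the stop. The click is complete by 3 mm; beyond 6 mm is too far.
- key_mid (a joint): Travel of the round white key (20 mm across, equally high) in the middle of the row, in m, 0 up, positive down, the same dome. Not to be pressed.
- key_left (a joint): Travel of the other round white key, 53 mm further to +y, in m; as the one above. Not to be pressed.
- cup_rim (a point): Bystander: middle of the mouth of a clay-coloured cup, 64 mm across, 60 mm high, on the bench past the +x end of the slab.
- wood_tool: Bystander: flat wooden modelling stick 150 (x) x 14 x 8 mm, lying just in front (-x) of the readout; origin under its middle.
- wood_rib: Bystander: brown wooden disc 80 mm across, 7 mm thick, lying at the robot's left; origin under its middle.
- brush: Bystander: brush lying near the robot; origin on its underside, x along it.
- pot: Bystander: clay-coloured pot 100 mm across, 80 mm high, at the back; origin under its middle.
- jar: Bystander: white plastic jar 60 mm across, 90 mm high, at the back; origin under its middle.
- disc: Bystander: off-white plaster disc 90 mm across, 18 mm thick, at the back; origin under its middle.

How it is judged:
By the outcome, as a careful person would: the job done as asked, in the order asked, and still so for the second after the job is handed in, with the robot touching nothing.
It also fails if it takes over 72 s, if anything falls off the work surface, if the arm or the gripper's body presses on something with over 40 N, if the wrist force passes 120 N, or if a joint passes its speed limit or range.

## Robot

A 6-joint arm with a two-finger parallel gripper is mounted at the origin on the work surface. World frame = base frame: x ahead of the robot, y to its left, z up, the work surface at z = 0. Lengths are in mm, angles in degrees, forces in N, time in s.
With the tool pointing down it reaches from about 425 to 950 mm from the base axis. Payload 3.5 kg.
Tool frame: the origin (TCP) lies at the very end of the fingers, on their centre line; the grasp point (between the pads) lies 19 mm behind it; x points along the fingers, y is the direction in which the jaws open and shut, and the axes are right-handed (so a half turn about x gives the same grasp; the last joint's range is limited). The gripper opens to 85 mm and grips with 20 to 120 N. Pads are 22 mm wide; open, the fingers measure 114 mm over their backs; the gripper's body (76 mm by 85 mm) begins 54 mm behind the grasp point. The pads swing forward as they close: fully open they stand 13 mm farther back than shut.
Start: joints at [67.895, 16.404, 90.338, -0, 73.258, -8.594], TCP at [157.658, 656.316, 231.325] pointing down, gripper open.
Joint ranges: [-158.93, 158.93], [-51.34, 127.21], [12.03, 142.37], [-87.48, 267.48], [13.55, 161.25], [-162.69, 162.69]. Speed limits (degrees/s): [159.86, 159.86, 180, 180, 180, 180].

## Interface

Orientations are given as [roll, pitch, yaw] about the fixed x, y, z axes, in that order (R = Rz(yaw) Ry(pitch) Rx(roll)).
In Python, from bench import get_state, capture, camera_model, sign_off gives the robot as it stands.
- The arm moves only by the shell command python3 -m pendant 'ROWS' [FORCE]. ROWS is JSON, a list of rows, each an object with "slide": the shift along the tool's x, y, z in cm, a list of three; "yaw": the turn about the tool's x in rad; "jaw": the opening in per cent of the stroke, from 0 (shut) to 100 (fully open). In form: [{"slide": [x, y, z], "yaw": yaw, "jaw": jaw}, ...]. A call has 1 to 20 rows; each row shifts and turns the pose as measured when the row begins, along the tool's axes as they then stand; what a row does not reach is not made up. A row lasts 1/10 s, in which the tool goes at most 50 mm and 8.59 degrees, less where a joint would pass 70% of its speed; a pose out of reach is approached as far as the arm can. A call with a gripper value outside its range is refused whole. The fingers move at their own pace and stop on an object; FORCE is the grip in N (left out, the last holds). Time passes only in rows, so rows that do not move let the fingers close. It gives the time, the measured TCP pose, the force and the opening at its end, in the units of the state.
- get_state(): the state, without advancing time (a new reading comes with each control period).
- capture(name): name is "scene" or "side" or "wrist"; returns the picture (400x640x3 uint8, red, green, blue); there is no depth.
- camera_model(name): a dict with "vertical_fov" (degrees; the focal length in pixels is half the picture's height over the tangent of half this angle, whatever the lens; pixels are square), "cx", "cy" (the principal point, pixels), "cam_to_world" (4x4, takes a point from camera to world coordinates); the wrist camera has in their place "hand_eye" (4x4, takes a point from camera to tool coordinates, whose origin is the TCP and whose axes are the tool frame's). Camera axes: x right, y up, looking along -z (the intrinsics and any distortion apply to the point x, -y, -z); pixel columns grow to the right and rows downward; lengths in mm; the calibration is good to about 2 mm. A picture is of the moment at which its call begins: read the wrist's pose just before it. camera_model takes no time and is no camera call.
- sign_off(): hands the job in, once; it reports no verdict.
The state is a dict: "time_s": time; "q": joint angles; "joint_velocities": joint speeds; "joint_efforts": joint torques, N m; "tool_pos": TCP position; "eef_rot": TCP orientation; "force": force on the tool from outside, world axes, zero at the start; "wrist_torque": the same for the moment, N m; "finger_gap": finger opening in mm.
Only numpy, scipy, OpenCV 4.12 (cv2) and the standard library are available. Lean on these libraries where they do the work, as an engineer would, in place of code of your own. Each camera call takes 0.05 s, during which the arm holds its last target.

## Working session

There is one attempt and no reset: what is moved stays moved. The work goes in short steps, Python scripts to look and compute and a shell command to move; the robot and the scene stay as the last step left them, time stands still between calls to the robot, and variables do not carry over. Pictures are saved under pics/ and viewed, and the job is handed in when it is done.

```bash
mkdir -p pics; ls; python3 - <<'E'
from bench import *
import cv2
print(get_state())
for n in ("scene","side","wrist"):
    im=capture(n); cv2.imwrite(f"pics/{n}0.png",im[:,:,::-1]); print(n,camera_model(n))
E
```

```text
pics
{'time_s': 0.0, 'q': array([ 6.78954914e+01,  1.64539130e+01,  9.04252689e+01,  9.42094301e-04,
        7.32602564e+01, -8.59528827e+00]), 'joint_velocities': array([ 0.17988819,  0.03135736, -0.04602803, -0.05052162,  0.10937698,
       -0.02995854]), 'joint_efforts': array([ 5.00148271e-04, -4.05993104e+01, -2.92614752e+01, -1.75523628e-04,
        5.90275842e-03, -8.05053986e-06]), 'tool_pos': array([157.39945292, 655.6901942 , 229.91844984]), 'eef_rot': array([ -98.96571687,   89.86055877, -112.47520965]), 'force': array([-0.11128998, -0.32040371, -0.08471588]), 'wrist_torque': array([ 0.03624176,  0.00195552, -0.03620564]), 'finger_gap': 85.49905561167212}
scene {'vertical_fov': 50.075089650260686, 'cx': 324.78222483856604, 'cy': 200.3332154987409, 'cam_to_world': array([[ 8.63457102e-01, -2.48214361e-01,  4.39125796e-01,
         1.01672377e+03],
       [ 5.03977502e-01,  4.61062270e-01, -7.30361733e-01,
        -6.55924167e+02],
       [-2.11780654e-02,  8.51945547e-01,  5.23201945e-01,
         6.02499364e+02],
       [ 0.00000000e+00,  0.00000000e+00,  0.00000000e+00,
 
[... 224 characters left out ...]
   [-2.54147997e-01, -6.79462885e-01,  6.88286992e-01,
         7.57868093e+02],
       [-1.56958760e-04,  7.11682873e-01,  7.02500864e-01,
         7.64655287e+02],
       [ 0.00000000e+00,  0.00000000e+00,  0.00000000e+00,
         1.00000000e+00]])}
wrist {'vertical_fov': 67.15188560187302, 'cx': 317.51078994899757, 'cy': 202.58022376258754, 'hand_eye': array([[ 8.54951882e-05,  3.04767719e-01, -9.52426706e-01,
        -1.42862311e+02],
       [ 9.99999996e-01, -6.20966412e-05,  6.98952851e-05,
        -1.79044787e-01],
       [-3.78406728e-05, -9.52426708e-01, -3.04767723e-01,
        -7.75070771e+01],
       [ 0.00000000e+00,  0.00000000e+00,  0.00000000e+00,
         1.00000000e+00]])}
```

View pics/scene0.png

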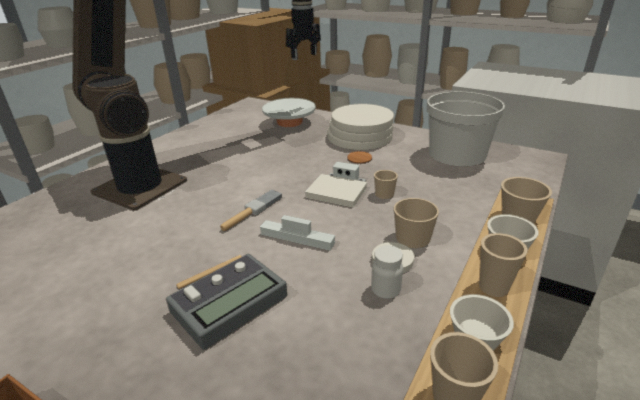

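View pics/side0.png

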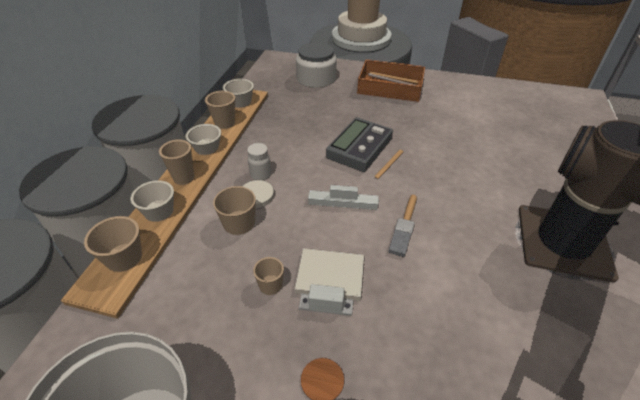

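View pics/wrist0.png

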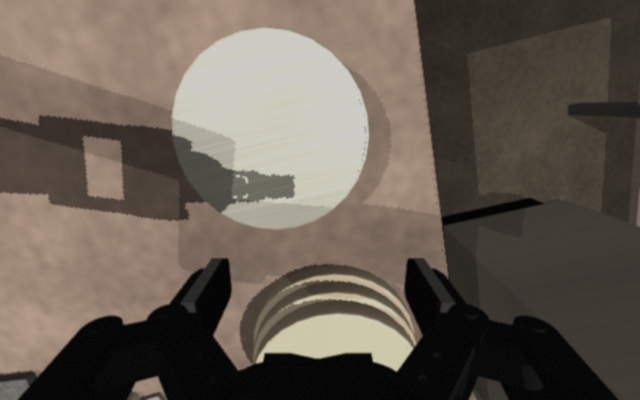

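The scene image shows the slab near (337,190), the straightedge near (297,233) and the readout near (228,297). The side image has them at (330,273), (343,198) and (360,143). I'll zoom in next to pick corners.

```bash
cat > h.py <<'E'
import numpy as np, cv2
from bench import *
from scipy.spatial.transform import Rotation as Ro
def K(m):
    f=200/np.tan(np.radians(m["vertical_fov"]/2)); return f,m["cx"],m["cy"]
def toolT(s):
    T=np.eye(4);T[:3,:3]=Ro.from_euler('xyz',s["eef_rot"],degrees=True).as_matrix();T[:3,3]=s["tool_pos"];return T
def c2w(n,s=None):
    m=camera_model(n)
    return (m["cam_to_world"] if n!="wrist" else toolT(s)@m["hand_eye"]),m
def ray2z(n,px,z,s=None):
    T,m=c2w(n,s);f,cx,cy=K(m);px=np.atleast_2d(px).astype(float)
    d=np.c_[(px[:,0]-cx)/f,-(px[:,1]-cy)/f,-np.ones(len(px))]@T[:3,:3].T
    o=T[:3,3];return o+d*((np.asarray(z)-o[2])/d[:,2])[:,None]
def proj(n,P,s=None):
    T,m=c2w(n,s);f,cx,cy=K(m);P=np.atleast_2d(P)
    c=(P-T[:3,3])@T[:3,:3];return np.c_[cx+f*c[:,0]/-c[:,2],cy-f*c[:,1]/-c[:,2]]
def crop(im,x0,y0,x1,y1,k,name):
    c=cv2.resize(im[y0:y1,x0:x1],None,fx=k,fy=k,interpolation=cv2.INTER_CUBIC);cv2.imwrite("pics/"+name,c)
E
python3 - <<'E'
from h import *
a=cv2.imread("pics/scene0.png");b=cv2.imread("pics/side0.png")
crop(a,245,150,405,270,5,"sc_a.png");crop(a,155,240,305,350,5,"sc_b.png")
crop(b,250,170,400,330,3.75 and 3.7,"si_a.png");crop(b,320,110,420,185,8,"si_b.png")
E
```

```text
(no output)
```

View pics/sc_a.png

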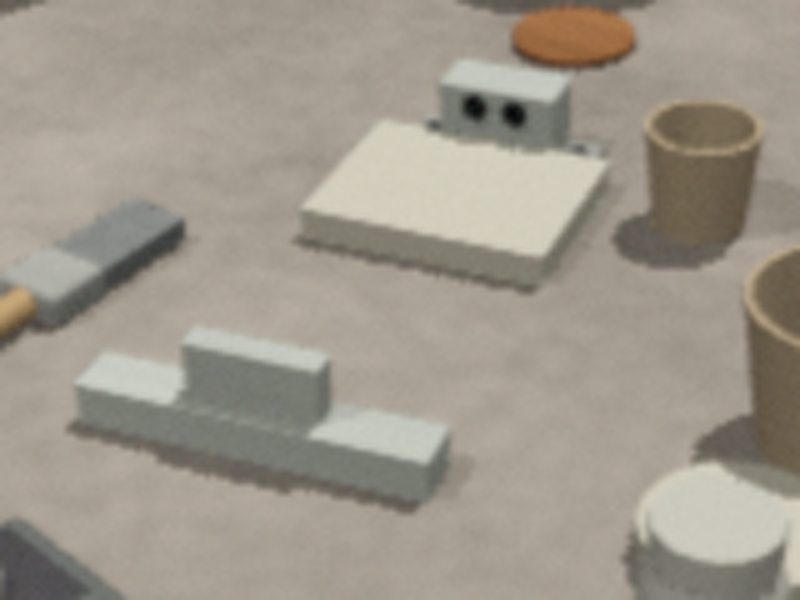

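View pics/si_a.png

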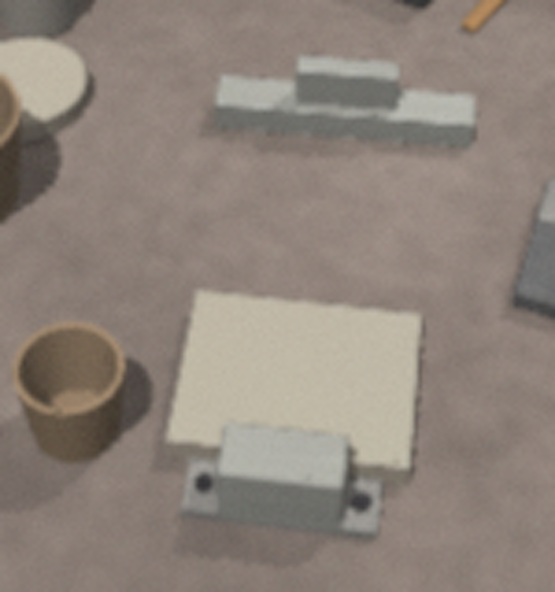

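View pics/si_b.png

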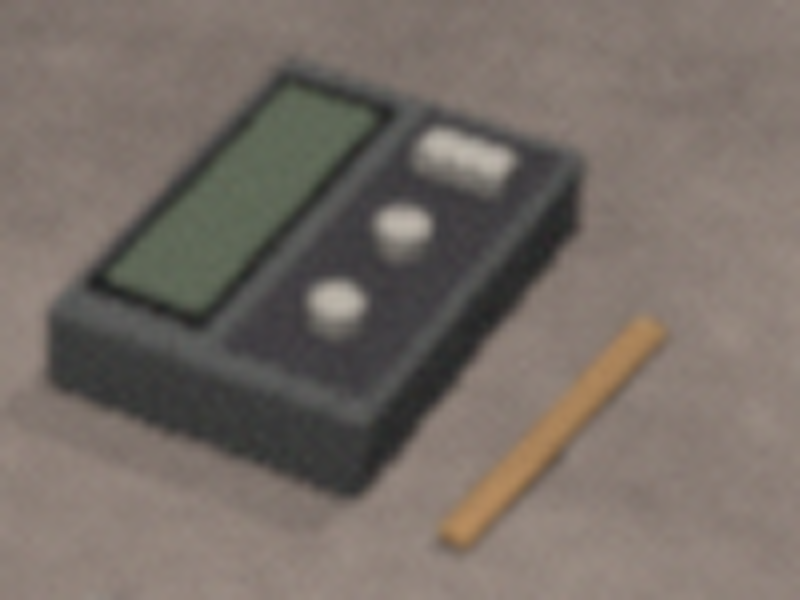

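View pics/sc_b.png

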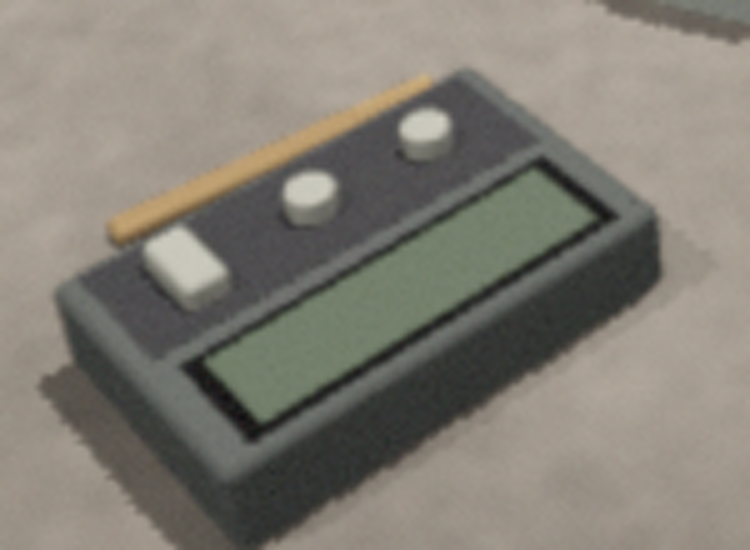

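```bash
python3 - <<'E'
from h import *
np.set_printoptions(precision=1,suppress=True)
A=lambda L:np.array(L)/5+[245,150]
B=lambda L:np.array(L)/3.7+[250,170]
C=lambda L:np.array(L)/8+[320,110]
D=lambda L:np.array(L)/5+[155,240]
def show(t,P):
    print(t,P[:,:2].tolist() and "\n",P[:,:2], "mean",P[:,:2].mean(0))
show("slab scene",ray2z("scene",A([(303,210),(540,258),(608,163),(385,122)]),20))
show("slab side",ray2z("side",B([(421,316),(197,291),(168,441),(410,468)]),20))
show("bar scene",ray2z("scene",A([(78,390),(425,458),(450,428),(105,353)]),24))
show("bar side",ray2z("side",B([(474,95),(220,78),(216,104),(474,122)]),24))
show("rib scene",ray2z("scene",A([(185,343),(322,372),(330,352),(195,328)]),56))
show("rib side",ray2z("side",B([(399,66),(298,58),(297,74),(398,79)]),56))
show("keys side ob,mid,left",ray2z("side",C([(467,152),(403,223),(337,300)]),51))
show("keys scene",ray2z("scene",D([(185,260),(311,188),(426,127)]),51))
show("cup",np.r_[ray2z("scene",A([(703,128)]),60),ray2z("side",B([(70,365)]),60)])
E
```

```text
slab scene 
 [[460.8 169.7]
 [595.2 186.4]
 [582.7 293.6]
 [448.7 276.9]] mean [521.8 231.6]
slab side 
 [[453.8 178.2]
 [591.7 194.3]
 [577.2 302.6]
 [440.7 285. ]] mean [515.8 240. ]
bar scene 
 [[460.9 -27.2]
 [630.1   5.2]
 [629.   30.2]
 [453.4   3.8]] mean [543.4   3. ]
bar side 
 [[452.4 -18.3]
 [628.5  10.1]
 [624.1  36. ]
 [448.3   8. ]] mean [538.3   9. ]
rib scene 
 [[512.   -8.5]
 [579.6   1.7]
 [574.3  17. ]
 [508.9   3.9]] mean [543.7   3.5]
rib side 
 [[504.2   0. ]
 [572.6   9.7]
 [569.5  25.4]
 [502.4  12.8]] mean [537.2  12. ]
keys side ob,mid,left 
 [[ 494.3 -273.5]
 [ 509.9 -223.6]
 [ 524.8 -172.6]] mean [ 509.7 -223.2]
keys scene 
 [[ 500.9 -280.9]
 [ 514.8 -228.5]
 [ 530.3 -179. ]] mean [ 515.3 -229.5]
cup 
 [[640.5 286.4]
 [635.9 293.4]] mean [638.2 289.9]
```

```bash
cat >> h.py <<'E'
def rel(target,yaw_y_deg=None):
    """print slide (cm, tool axes) to target TCP, and yaw(rad) so tool y points to yaw_y_deg in world"""
    s=get_state();T=toolT(s);d=T[:3,:3].T@(np.array(target)-T[:3,3])/10
    y=np.degrees(np.arctan2(T[1,1],T[0,1]))
    print("t",s["time_s"],"pos",s["tool_pos"].round(1),"ydir",round(y,2),"q",s["q"].round(1),"F",s["force"].round(2),"gap",round(s["finger_gap"],1))
    print("slide cm",d.round(3),"axes x,y,z world:\n",T[:3,:3].round(4))
    if yaw_y_deg is not None:
        e=(yaw_y_deg-y+180)%360-180
        print("turn world deg",round(e,2),"-> tool-x yaw rad",round(np.radians(e)*np.sign(T[2,0]),4))
E
python3 - <<'E'
from h import *
rel([540,-60,230],99)
rel([540,-60,230],-81)
E
```

```text
t 0.15 pos [157.5 655.8 230.2] ydir 76.49 q [67.9 16.4 90.4  0.  73.3 -8.6] F [-0.26 -0.41 -0.08] gap 85.4
slide cm [  0.12  -60.665  53.92 ] axes x,y,z world:
 [[-7.000e-04  2.337e-01  9.723e-01]
 [-1.700e-03  9.723e-01 -2.337e-01]
 [-1.000e+00 -1.800e-03 -3.000e-04]]
turn world deg 22.51 -> tool-x yaw rad -0.3929
t 0.15 pos [157.5 655.8 230.2] ydir 76.49 q [67.9 16.4 90.4  0.  73.3 -8.6] F [-0.26 -0.41 -0.08] gap 85.4
slide cm [  0.12  -60.665  53.92 ] axes x,y,z world:
 [[-7.000e-04  2.337e-01  9.723e-01]
 [-1.700e-03  9.723e-01 -2.337e-01]
 [-1.000e+00 -1.800e-03 -3.000e-04]]
turn world deg -157.49 -> tool-x yaw rad 2.7487
```

```bash
python3 -m pendant '[{"slide":[0,-1.5,1.6],"yaw":0,"jaw":100},{"slide":[0,-3.2,3.5],"yaw":0,"jaw":100},{"slide":[0,-3.2,3.5],"yaw":0,"jaw":100},{"slide":[0,-3.2,3.5],"yaw":0,"jaw":100},{"slide":[0,-3.2,3.5],"yaw":0,"jaw":100},{"slide":[0,-3.2,3.5],"yaw":0,"jaw":100},{"slide":[0,-3.2,3.5],"yaw":0,"jaw":100},{"slide":[0,-3.2,3.5],"yaw":0,"jaw":100},{"slide":[0,-3.2,3.5],"yaw":0,"jaw":100},{"slide":[0,-3.2,3.5],"yaw":0,"jaw":100},{"slide":[0,-3.2,3.5],"yaw":0,"jaw":100},{"slide":[0,-3.2,3.5],"yaw":0,"jaw":100}]'
python3 -c "
from h import *
rel([530,100,230],99)"
```

```text
time_s: 1.35
tool_pos: [467.9, 192.5, 226.5]
eef_rot: [-111.3, 89.8, -124.1]
force: [0.2, 0.3, -0.1]
finger_gap: 85.5
t 1.35 pos [467.9 192.5 226.5] ydir 77.18 q [ 10.9  -4.9 113.9  -0.2  71.2 -66.2] F [ 0.18  0.31 -0.14] gap 85.5
slide cm [-0.328 -7.64   8.106] axes x,y,z world:
 [[-0.0024  0.2219  0.9751]
 [-0.0035  0.9751 -0.2219]
 [-1.     -0.0039 -0.0015]]
turn world deg 21.82 -> tool-x yaw rad -0.3808
```

```bash
python3 -m pendant '[{"slide":[-0.1,-3.2,3.5],"yaw":0,"jaw":100},{"slide":[-0.1,-2.8,3.0],"yaw":-0.05,"jaw":100},{"slide":[0,-1,1],"yaw":-0.11,"jaw":100},{"slide":[0,0,0],"yaw":-0.13,"jaw":100},{"slide":[0,0,0],"yaw":-0.09,"jaw":100},{"slide":[0,0,0],"yaw":0,"jaw":100},{"slide":[0,0,0],"yaw":0,"jaw":100}]'
python3 - <<'E'
from h import *
rel([530,100,230],99)
s=get_state();im=capture("wrist");cv2.imwrite("pics/w1.png",im[:,:,::-1])
import pickle;pickle.dump(s,open("w1.pkl","wb"))
crop(im[:,:,::-1],0,0,640,400,1.25,"w1b.png")
E
```

```text
time_s: 2.05
tool_pos: [529.9, 96.5, 226.7]
eef_rot: [-145.2, 89.6, -136.2]
force: [0.9, -0.2, -0.3]
finger_gap: 85.4
t 2.05 pos [529.9  96.5 226.7] ydir 99.01 q [ -0.3  -0.5 109.6  -0.3  71.1 -99.3] F [ 0.88 -0.2  -0.26] gap 85.4
slide cm [-0.328  0.339  0.06 ] axes x,y,z world:
 [[-0.0047 -0.1565  0.9877]
 [-0.0045  0.9877  0.1565]
 [-1.     -0.0037 -0.0054]]
turn world deg -0.01 -> tool-x yaw rad 0.0001
```

View pics/w1b.png

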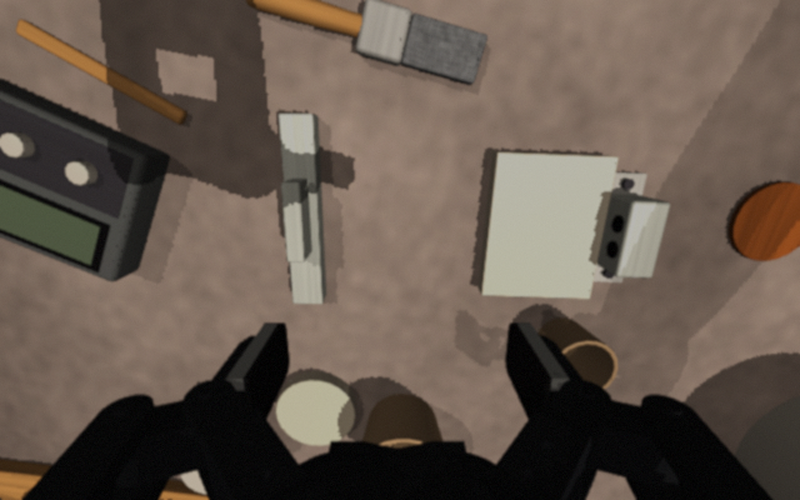

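The slab is at about (540,225) in the 1.25x view and the bar is at about (302,207). I'll zoom in on both.

```bash
python3 - <<'E'
from h import *
im=cv2.imread("pics/w1.png")
crop(im,375,110,545,250,4,"w1s.png");crop(im,210,80,280,250,3.5,"w1r.png")
E
```

```text
(no output)
```

View pics/w1s.png

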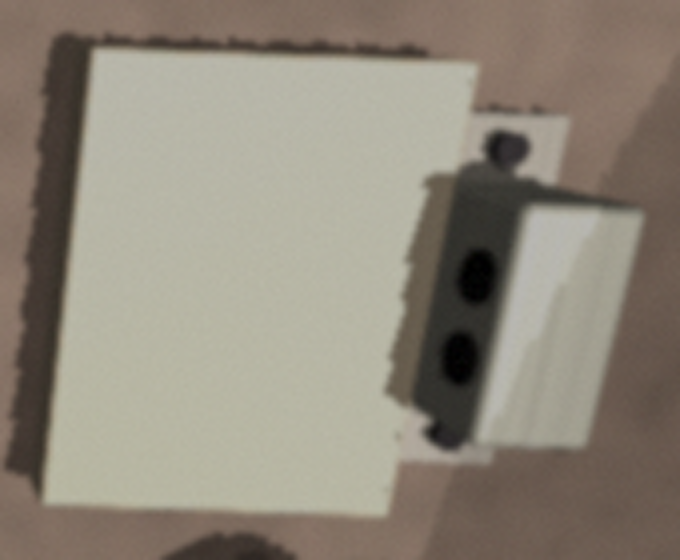

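View pics/w1r.png

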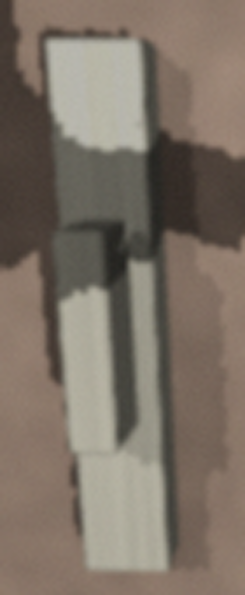

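```bash
cat >> h.py <<'E'
from scipy.optimize import least_squares
def fitrect(n,px,z,L,W,s):
    """corners order: (-x,-y),(+x,-y),(+x,+y),(-x,+y). returns x,y,yaw"""
    c=np.array([[-1,-1],[1,-1],[1,1],[-1,1]])*[L/2,W/2]
    def f(p):
        a=p[2];R=np.array([[np.cos(a),-np.sin(a)],[np.sin(a),np.cos(a)]])
        return (proj(n,np.c_[c@R.T+p[:2],np.full(4,z)],s)-px).ravel()
    p0=np.r_[ray2z(n,px,z,s)[:,:2].mean(0),0.1]
    r=least_squares(f,p0);p=r.x.copy();p[2]=np.degrees(p[2]);return p,np.abs(r.fun).max()
E
python3 - <<'E'
from h import *
import pickle
np.set_printoptions(precision=2,suppress=True)
s=pickle.load(open("w1.pkl","rb"))
S=np.array([(91,46),(43,503),(388,515),(478,64)])/4+[375,110]
b=np.array([(47,40),(86,568),(167,568),(142,40)])/3.5+[210,80]
r=np.array([(54,231),(69,452),(116,450),(105,233)])/3.5+[210,80]
for nm,p,z,L,W in(("slab",S,20,140,110),("bar",b,24,180,30),("rib",r,56,70,16)):
    print(nm,fitrect("wrist",p,z,L,W,s)); print(ray2z("wrist",p,z,s)[:,:2].round(1).tolist())
E
```

```text
slab (array([517.25, 237.63,   7.09]), np.float64(0.9736783575043972))
[[454.4, 174.5], [592.5, 192.3], [579.3, 300.7], [442.1, 283.1]]
bar (array([539.45,   7.44,   8.1 ]), np.float64(1.0744625888437724))
[[453.3, -19.7], [629.6, 5.6], [625.0, 34.4], [448.7, 9.3]]
rib (array([539.13,   7.42,   7.57]), np.float64(1.3370589516769371))
[[506.1, -4.6], [574.3, 4.6], [571.3, 19.2], [504.3, 10.4]]
```

```bash
python3 -m pendant '[{"slide":[0,-2,0],"yaw":0.017,"jaw":100},{"slide":[1,-3,-0.2],"yaw":0,"jaw":100},{"slide":[2,-3,-0.2],"yaw":0,"jaw":100},{"slide":[2.5,-1,-0.1],"yaw":0,"jaw":100},{"slide":[2.5,0,0],"yaw":0,"jaw":100},{"slide":[1,0,0],"yaw":0,"jaw":100},{"slide":[0,0,0],"yaw":0,"jaw":100}]' 40
python3 - <<'E'
from h import *
rel([539.3,7.4,29.5],97.9)
s=get_state();im=capture("wrist");cv2.imwrite("pics/w2.png",im[:,:,::-1])
import pickle;pickle.dump(s,open("w2.pkl","wb"))
E
```

```text
time_s: 2.8
tool_pos: [538.5, 6.0, 136.5]
eef_rot: [-92.4, 89.7, -84.6]
force: [-0.6, 0.7, 0.1]
finger_gap: 85.8
t 2.8 pos [538.5   6.  136.5] ydir 97.82 q [ -10.     5.   114.1   -0.3   60.9 -107.7] F [-0.61  0.65  0.1 ] gap 85.8
slide cm [10.7    0.183  0.101] axes x,y,z world:
 [[ 5.000e-04 -1.360e-01  9.907e-01]
 [-4.800e-03  9.907e-01  1.360e-01]
 [-1.000e+00 -4.800e-03 -2.000e-04]]
turn world deg 0.08 -> tool-x yaw rad -0.0014
```

View pics/w2.png

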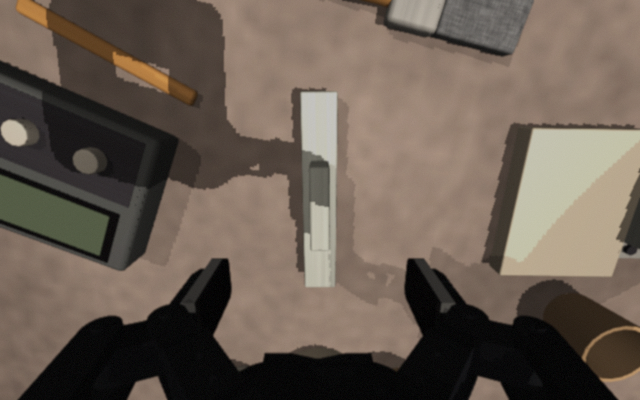

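```bash
python3 - <<'E'
from h import *
import pickle
np.set_printoptions(precision=2,suppress=True)
s=pickle.load(open("w2.pkl","rb"))
b=np.array([(301.5,92.5),(305,286.5),(335.5,286.5),(337,92.5)])
print(fitrect("wrist",b,24,180,30,s))
b=np.array([(309,163),(311,249),(329,249),(328,163)])
print(fitrect("wrist",b,56,70,16,s))
crop(cv2.imread("pics/w2.png"),280,80,360,300,2.7,"w2r.png")
E
```

```text
(array([539.77,   7.25,   8.23]), np.float64(1.2006299541772023))
(array([536.62,   6.33,   8.83]), np.float64(1.2398688310400985))
```

View pics/w2r.png

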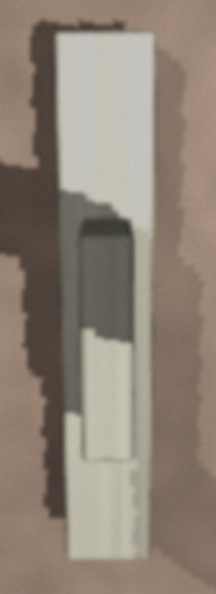

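```bash
python3 -m pendant '[{"slide":[2,0.1,0],"yaw":-0.005,"jaw":100},{"slide":[3,0.05,0.1],"yaw":0,"jaw":100},{"slide":[3,0,0],"yaw":0,"jaw":100},{"slide":[1.5,0,0],"yaw":0,"jaw":100},{"slide":[0.7,0,0],"yaw":0,"jaw":100},{"slide":[0,0,0],"yaw":0,"jaw":100}]'
python3 - <<'E'
from h import *
rel([539,7.3,30],98.2)
E
```

```text
time_s: 3.45
tool_pos: [549.1, 9.0, 43.3]
eef_rot: [-28.8, 88.7, -20.5]
force: [0.5, -0.3, -0.3]
finger_gap: 85.7
t 3.45 pos [549.1   9.   43.3] ydir 98.32 q [  -9.5   13.6  115.7   -0.3   49.4 -107.6] F [ 0.51 -0.25 -0.27] gap 85.7
slide cm [ 1.308 -0.005 -1.049] axes x,y,z world:
 [[ 0.0215 -0.1447  0.9892]
 [-0.008   0.9894  0.1449]
 [-0.9997 -0.0111  0.0201]]
turn world deg -0.12 -> tool-x yaw rad 0.0021
```

```bash
python3 -m pendant '[{"slide":[0.3,0,-0.4],"yaw":0,"jaw":100},{"slide":[0.4,0,-0.4],"yaw":0,"jaw":100},{"slide":[0.3,0,-0.2],"yaw":0,"jaw":100},{"slide":[0,0,0],"yaw":0,"jaw":100}]'
python3 - <<'E'
from h import *
rel([539,7.3,30],98.2)
E
```

```text
time_s: 3.85
tool_pos: [541.7, 7.3, 36.8]
eef_rot: [-26.2, 88.2, -17.9]
force: [0.7, 0.1, -0.7]
finger_gap: 85.4
t 3.85 pos [541.7   7.3  36.8] ydir 98.36 q [  -9.8   13.2  117.    -0.3   48.  -108. ] F [ 0.7   0.1  -0.72] gap 85.4
slide cm [ 0.676  0.049 -0.289] axes x,y,z world:
 [[ 0.0291 -0.1453  0.989 ]
 [-0.0094  0.9893  0.1456]
 [-0.9995 -0.0135  0.0275]]
turn world deg -0.16 -> tool-x yaw rad 0.0027
```

```bash
python3 -m pendant '[{"slide":[0.3,0.03,-0.2],"yaw":0,"jaw":100},{"slide":[0.3,0,-0.1],"yaw":0,"jaw":100}]'
python3 - <<'E'
from h import *
rel([539,7.3,30],98.2)
E
python3 -m pendant '[{"slide":[0,0,0],"yaw":0,"jaw":100},{"slide":[0,0,0],"yaw":0,"jaw":100}]'
```

```text
time_s: 4.05
tool_pos: [539.5, 6.9, 31.5]
eef_rot: [-25.6, 88.1, -17.2]
force: [-0.5, 0.2, -0.0]
finger_gap: 85.1
t 4.05 pos [539.5   6.9  31.5] ydir 98.34 q [  -9.9   13.4  117.5   -0.3   47.2 -108.1] F [-0.49  0.22 -0.03] gap 85.1
slide cm [ 0.146  0.049 -0.045] axes x,y,z world:
 [[ 0.0313 -0.145   0.9889]
 [-0.0097  0.9893  0.1454]
 [-0.9995 -0.0142  0.0296]]
turn world deg -0.14 -> tool-x yaw rad 0.0025
time_s: 4.25
tool_pos: [539.1, 6.9, 31.0]
eef_rot: [-25.8, 88.2, -17.5]
force: [-0.3, -0.1, 0.2]
finger_gap: 85.5
```

```bash
python3 -m pendant '[{"slide":[0,0,0],"yaw":0,"jaw":0},{"slide":[0,0,0],"yaw":0,"jaw":0},{"slide":[0,0,0],"yaw":0,"jaw":0},{"slide":[0,0,0],"yaw":0,"jaw":0},{"slide":[0,0,0],"yaw":0,"jaw":0},{"slide":[0,0,0],"yaw":0,"jaw":0}]' 40
python3 - <<'E'
from h import *
rel([539,7.3,30],98.2)
E
```

```text
time_s: 4.85
tool_pos: [539.5, 6.9, 31.3]
eef_rot: [-25.3, 88.1, -17.0]
force: [0.8, 0.4, -1.2]
finger_gap: 15.5
t 4.85 pos [539.5   6.9  31.3] ydir 98.32 q [  -9.9   13.5  117.5   -0.3   47.2 -108.1] F [ 0.77  0.37 -1.24] gap 15.5
slide cm [ 0.127  0.052 -0.049] axes x,y,z world:
 [[ 0.031  -0.1447  0.989 ]
 [-0.0095  0.9894  0.1451]
 [-0.9995 -0.0139  0.0293]]
turn world deg -0.12 -> tool-x yaw rad 0.0022
```

```bash
python3 -m pendant '[{"slide":[-0.5,0,0],"yaw":0,"jaw":0},{"slide":[-0.8,0,0],"yaw":0,"jaw":0},{"slide":[-0.5,0.5,0],"yaw":0,"jaw":0},{"slide":[0,1.5,0.1],"yaw":0.02,"jaw":0},{"slide":[0,2,0.1],"yaw":0,"jaw":0},{"slide":[0,2,0.1],"yaw":0,"jaw":0},{"slide":[0,2,0.2],"yaw":0,"jaw":0},{"slide":[0,2,0.2],"yaw":0,"jaw":0},{"slide":[0,1,0.1],"yaw":0,"jaw":0},{"slide":[0,0.5,0],"yaw":0,"jaw":0},{"slide":[0,0,0],"yaw":0,"jaw":0}]'
python3 - <<'E'
from h import *
rel([527.1,158.3,40],97.1)
s=get_state();im=capture("wrist");cv2.imwrite("pics/w3.png",im[:,:,::-1])
import pickle;pickle.dump(s,open("w3.pkl","wb"))
E
```

```text
time_s: 5.95
tool_pos: [526.1, 128.2, 47.1]
eef_rot: [-28.2, 88.7, -21.1]
force: [-0.4, -0.3, -4.2]
finger_gap: 15.4
t 5.95 pos [526.1 128.2  47.1] ydir 97.08 q [  3.2  12.5 116.6  -0.7  49.8 -93.4] F [-0.44 -0.3  -4.21] gap 15.4
slide cm [0.691 2.986 0.453] axes x,y,z world:
 [[ 0.0212 -0.1232  0.9922]
 [-0.0082  0.9923  0.1234]
 [-0.9997 -0.0107  0.02  ]]
turn world deg 0.02 -> tool-x yaw rad -0.0004
```

View pics/w3.png

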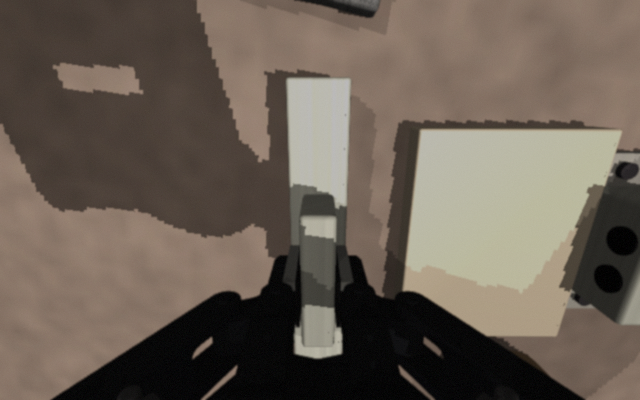

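```bash
python3 - <<'E'
from h import *
im=cv2.imread("pics/w3.png")
crop(im,270,60,470,200,4,"w3a.png");crop(im,370,200,640,360,2.9,"w3b.png")
E
```

```text
(no output)
```

View pics/w3a.png

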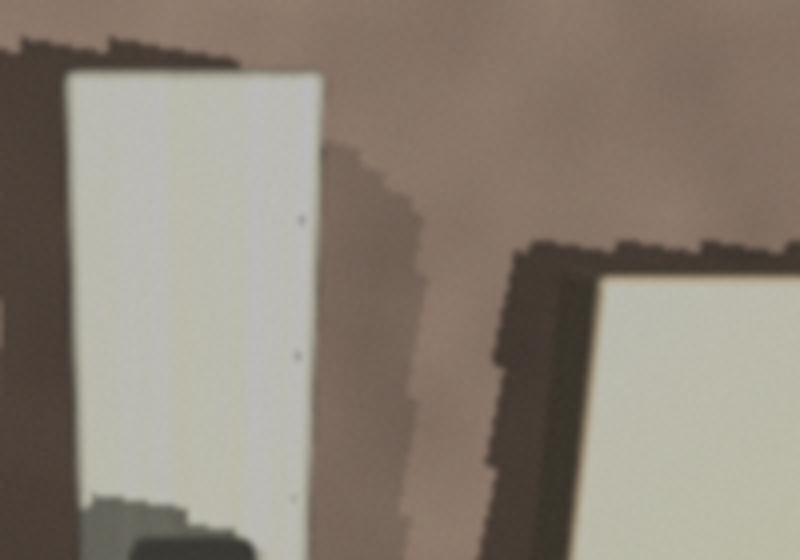

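View pics/w3b.png

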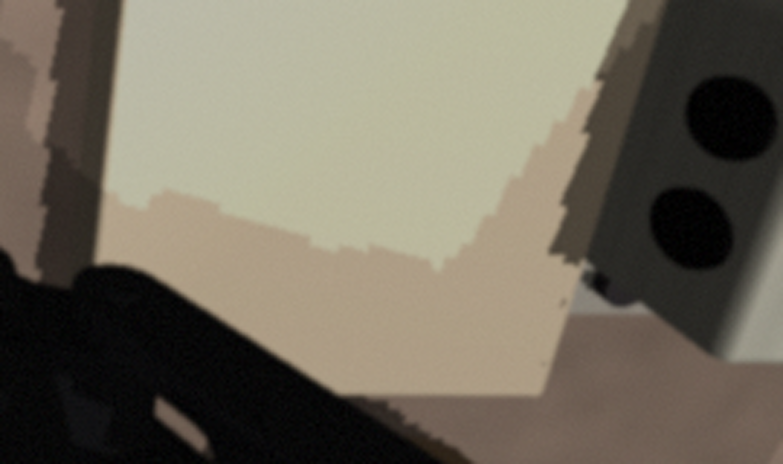

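```bash
python3 - <<'E'
from h import *
import pickle
np.set_printoptions(precision=1,suppress=True)
s=pickle.load(open("w3.pkl","rb"))
e=ray2z("wrist",[(419.8,129),(402.8,289.7),(557.2,336.2)],20,s)[:,:2];print(e)
d=e[1]-e[0];print("edge yaw",np.degrees(np.arctan2(d[1],d[0])))
b=ray2z("wrist",[(286.8,78),(350.8,78.5),(347,199.5),(289.5,185)],39.8,s)[:,:2];print(b)
for i,j in((1,2),(0,3)):
    d2=b[j]-b[i];print("bar yaw",np.degrees(np.arctan2(d2[1],d2[0])))
u=d/np.linalg.norm(d);n=np.array([-u[1],u[0]])
print("gap bar right face->edge",(e[0]-b[1:3])@n, "left", (e[0]-b[[0,3]])@n)
# slab: corner e0 = (-70,-55); e2=(70,55)
print("edge mid via corner",e[0]+70*u,"far corner in slab frame",(e[2]-e[0])@u,(e[2]-e[0])@n)
t=s["tool_pos"][:2];print("tcp in edge frame",(t-e[0]-70*u)@u,(t-e[0])@n)
E
```

```text
[[454.6 174.6]
 [556.2 187.4]
 [579.2 300.5]]
edge yaw 7.162400891064991
[[438.9 102.7]
 [435.5 131.8]
 [493.2 139.1]
 [489.2 108.7]]
bar yaw 7.18602512963273
bar yaw 6.749318341820155
gap bar right face->edge [40.1 40.1] left [69.4 69.7]
edge mid via corner [524.1 183.4] far corner in slab frame 139.31821037114005 109.39680589277005
tcp in edge frame -4.8090268110027425 -55.00795180399629
```

```bash
python3 -m pendant '[{"slide":[0,0.8,0.2],"yaw":0,"jaw":0},{"slide":[0,1.0,0.2],"yaw":0,"jaw":0},{"slide":[0,0.8,0.2],"yaw":0,"jaw":0},{"slide":[0,0.3,0],"yaw":0,"jaw":0},{"slide":[0.3,0,0],"yaw":0,"jaw":0},{"slide":[0.4,0,0],"yaw":0,"jaw":0},{"slide":[0.2,0,0],"yaw":0,"jaw":0},{"slide":[0,0,0],"yaw":0,"jaw":0}]'
python3 - <<'E'
from h import *
rel([527.1,158.3,31],97.15)
E
```

```text
time_s: 6.8
tool_pos: [529.4, 157.8, 36.8]
eef_rot: [-30.6, 88.7, -23.7]
force: [0.2, -0.0, -4.5]
finger_gap: 15.2
t 6.8 pos [529.4 157.8  36.8] ydir 96.9 q [  6.4  14.7 115.1  -0.9  49.  -90. ] F [ 0.23 -0.   -4.52] gap 15.2
slide cm [ 0.577  0.088 -0.232] axes x,y,z world:
 [[ 0.0206 -0.1202  0.9925]
 [-0.009   0.9927  0.1204]
 [-0.9997 -0.0115  0.0194]]
turn world deg 0.25 -> tool-x yaw rad -0.0043
```

```bash
python3 -m pendant '[{"slide":[0.2,0,-0.1],"yaw":-0.004,"jaw":0},{"slide":[0.2,0,-0.1],"yaw":0,"jaw":0},{"slide":[0.15,0,0],"yaw":0,"jaw":0},{"slide":[0.1,0,0],"yaw":0,"jaw":0}]'
python3 - <<'E'
from h import *
rel([527.1,158.3,31],97.15)
E
```

```text
time_s: 7.2
tool_pos: [527.3, 156.9, 31.2]
eef_rot: [-33.3, 88.8, -26.2]
force: [-6.3, -0.7, 7.1]
finger_gap: 14.9
t 7.2 pos [527.3 156.9  31.2] ydir 97.13 q [  6.3  15.1 115.5  -0.9  48.5 -90.2] F [-6.34 -0.74  7.09] gap 14.9
slide cm [ 0.023  0.139 -0.007] axes x,y,z world:
 [[ 0.0192 -0.124   0.9921]
 [-0.0095  0.9922  0.1242]
 [-0.9998 -0.0118  0.0179]]
turn world deg 0.02 -> tool-x yaw rad -0.0004
```

```bash
python3 -m pendant '[{"slide":[-0.05,0.3,0],"yaw":0,"jaw":0},{"slide":[-0.02,0.4,0],"yaw":0,"jaw":0},{"slide":[0,0.3,0],"yaw":0,"jaw":0}]'
python3 - <<'E'
from h import *
rel([526,168.3,31],97.15)
E
python3 -m pendant '[{"slide":[0,0.15,0],"yaw":0,"jaw":0},{"slide":[0,0.1,0],"yaw":0,"jaw":0}]'
```

```text
time_s: 7.5
tool_pos: [527.0, 167.1, 32.3]
eef_rot: [-29.5, 88.6, -22.4]
force: [0.5, 0.2, -3.5]
finger_gap: 15.4
t 7.5 pos [527.  167.1  32.3] ydir 97.06 q [  7.4  15.2 115.2  -0.9  48.5 -89.1] F [ 0.48  0.18 -3.54] gap 15.4
slide cm [ 0.129  0.129 -0.09 ] axes x,y,z world:
 [[ 0.0221 -0.123   0.9922]
 [-0.0091  0.9923  0.1232]
 [-0.9997 -0.0118  0.0208]]
turn world deg 0.09 -> tool-x yaw rad -0.0015
time_s: 7.7
tool_pos: [526.8, 168.4, 32.2]
eef_rot: [-39.4, 88.5, -32.2]
force: [-0.5, -6.4, -1.7]
finger_gap: 15.6
```

```bash
python3 -m pendant '[{"slide":[0.08,0,0],"yaw":0,"jaw":0},{"slide":[0.05,0.05,0],"yaw":0,"jaw":0},{"slide":[0,0.1,0],"yaw":0,"jaw":0}]'
python3 - <<'E'
from h import *
rel([526,168.3,31],97.15)
s=get_state();print(s["wrist_torque"].round(2));im=capture("wrist");cv2.imwrite("pics/w4.png",im[:,:,::-1])
crop(im[:,:,::-1],270,60,470,260,3,"w4a.png")
E
```

```text
time_s: 8.0
tool_pos: [526.8, 168.4, 31.6]
eef_rot: [-45.9, 88.4, -38.7]
force: [-0.6, -7.1, -2.2]
finger_gap: 15.2
t 8.0 pos [526.8 168.4  31.6] ydir 97.23 q [  7.7  15.4 115.   -1.5  48.5 -88.5] F [-0.62 -7.12 -2.22] gap 15.2
slide cm [ 0.06  -0.003 -0.087] axes x,y,z world:
 [[ 0.0213 -0.1258  0.9918]
 [-0.017   0.9919  0.1261]
 [-0.9996 -0.0196  0.019 ]]
turn world deg -0.08 -> tool-x yaw rad 0.0013
[-1.15 -0.15 -0.18]
```

View pics/w4a.png

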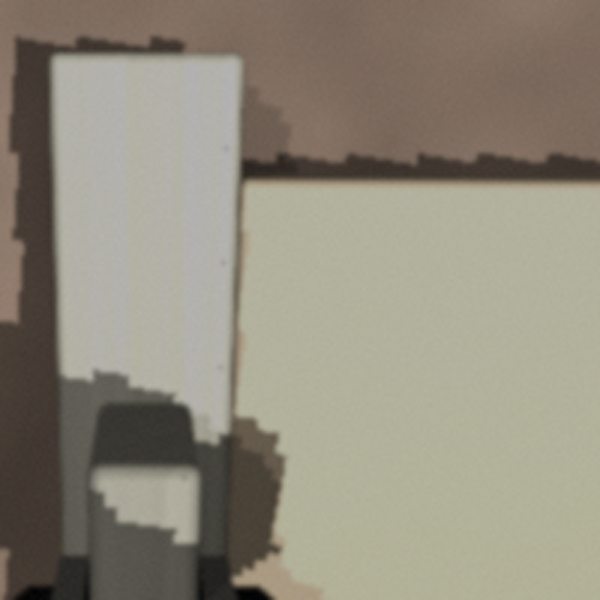

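```bash
python3 -m pendant '[{"slide":[0.1,0,0],"yaw":0,"jaw":0},{"slide":[0.1,0.03,0],"yaw":0,"jaw":0},{"slide":[0.05,0.03,0],"yaw":0,"jaw":0}]'
python3 - <<'E'
from h import *
rel([526,168.3,31],97.15)
E
```

```text
time_s: 8.35
tool_pos: [527.0, 168.4, 31.7]
eef_rot: [-50.3, 88.4, -43.1]
force: [-2.3, -3.8, -0.3]
finger_gap: 15.6
t 8.35 pos [527.  168.4  31.7] ydir 97.19 q [  7.8  15.4 114.9  -1.6  48.7 -88.4] F [-2.33 -3.84 -0.33] gap 15.6
slide cm [ 0.065  0.007 -0.1  ] axes x,y,z world:
 [[ 0.0198 -0.1251  0.9919]
 [-0.0185  0.9919  0.1255]
 [-0.9996 -0.0208  0.0173]]
turn world deg -0.04 -> tool-x yaw rad 0.0007
```

```bash
python3 -m pendant '[{"slide":[0,0,0],"yaw":0,"jaw":40},{"slide":[0,0,0],"yaw":0,"jaw":40},{"slide":[0,0,0],"yaw":0,"jaw":40},{"slide":[0,0,0],"yaw":0,"jaw":40}]'
python3 - <<'E'
from h import *
rel([526,168.3,31],97.15)
E
```

```text
time_s: 8.75
tool_pos: [529.9, 170.0, 34.1]
eef_rot: [-36.5, 88.2, -29.3]
force: [0.2, -0.2, -0.6]
finger_gap: 33.9
t 8.75 pos [529.9 170.   34.1] ydir 97.17 q [  7.8  15.3 114.7  -1.4  48.5 -88.4] F [ 0.16 -0.21 -0.64] gap 33.9
slide cm [ 0.299 -0.116 -0.417] axes x,y,z world:
 [[ 0.0269 -0.1248  0.9918]
 [-0.0151  0.992   0.1252]
 [-0.9995 -0.0184  0.0248]]
turn world deg -0.02 -> tool-x yaw rad 0.0003
```

```bash
python3 -m pendant '[{"slide":[-0.8,-0.1,0],"yaw":0,"jaw":40},{"slide":[-1.5,0,0],"yaw":0,"jaw":40},{"slide":[-2,0,0],"yaw":0,"jaw":40},{"slide":[-3,0,0],"yaw":0,"jaw":40},{"slide":[-3,-1,0],"yaw":0,"jaw":20},{"slide":[-3,-2,0],"yaw":0,"jaw":0},{"slide":[-1,-1,0],"yaw":0,"jaw":0},{"slide":[0,0,0],"yaw":0,"jaw":0}]'
python3 - <<'E'
from h import *
rel([526,168.3,31],97.15)
s=get_state();im=capture("wrist");cv2.imwrite("pics/w5.png",im[:,:,::-1])
import pickle;pickle.dump(s,open("w5.pkl","wb"))
crop(im[:,:,::-1],0,0,640,400,1.25,"w5a.png")
E
```

```text
time_s: 9.55
tool_pos: [531.7, 131.2, 190.1]
eef_rot: [-30.6, 88.0, -23.4]
force: [-1.0, 0.2, 0.4]
finger_gap: 0.3
t 9.55 pos [531.7 131.2 190.1] ydir 97.23 q [  3.7   1.7 111.5  -1.   65.1 -93.2] F [-0.97  0.24  0.43] gap 0.3
slide cm [15.831  4.038 -0.584] axes x,y,z world:
 [[ 0.0324 -0.1259  0.9915]
 [-0.014   0.9919  0.1264]
 [-0.9994 -0.018   0.0304]]
turn world deg -0.08 -> tool-x yaw rad 0.0014
```

View pics/w5a.png

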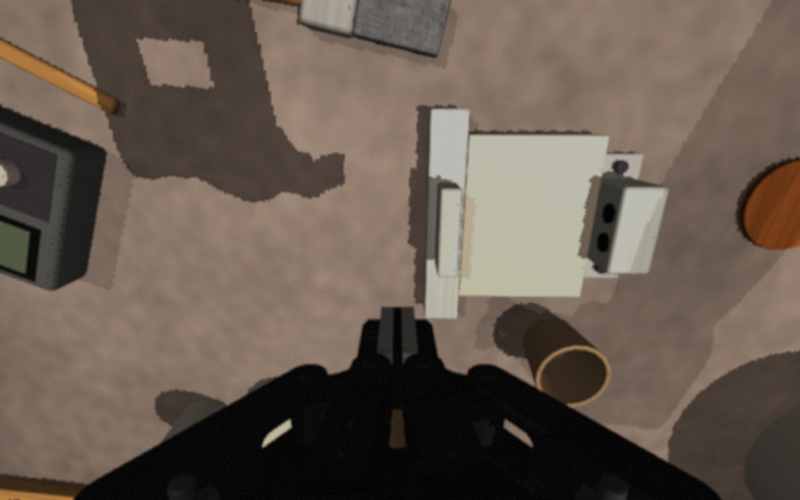

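```bash
python3 -m pendant '[{"slide":[0,2,0],"yaw":0,"jaw":0},{"slide":[0,4,-0.5],"yaw":0,"jaw":0},{"slide":[0,4,-0.5],"yaw":0,"jaw":0},{"slide":[0,2,0],"yaw":0,"jaw":0},{"slide":[0,0,0],"yaw":0,"jaw":0}]'
python3 - <<'E'
from h import *
rel([526,168.3,31],97.15)
s=get_state();im=capture("wrist");cv2.imwrite("pics/w6.png",im[:,:,::-1])
import pickle;pickle.dump(s,open("w6.pkl","wb"))
crop(im[:,:,::-1],160,60,360,260,3,"w6a.png")
E
```

```text
time_s: 10.1
tool_pos: [500.9, 253.4, 177.5]
eef_rot: [-49.3, 88.7, -42.2]
force: [0.5, -0.8, 0.3]
finger_gap: 0.0
t 10.1 pos [500.9 253.4 177.5] ydir 97.06 q [ 17.    4.8 109.6  -1.3  65.  -79.5] F [ 0.52 -0.82  0.33] gap 0.0
slide cm [14.822 -8.497  1.222] axes x,y,z world:
 [[ 0.0172 -0.1229  0.9923]
 [-0.0156  0.9923  0.1232]
 [-0.9997 -0.0176  0.0151]]
turn world deg 0.09 -> tool-x yaw rad -0.0015
```

View pics/w6a.png

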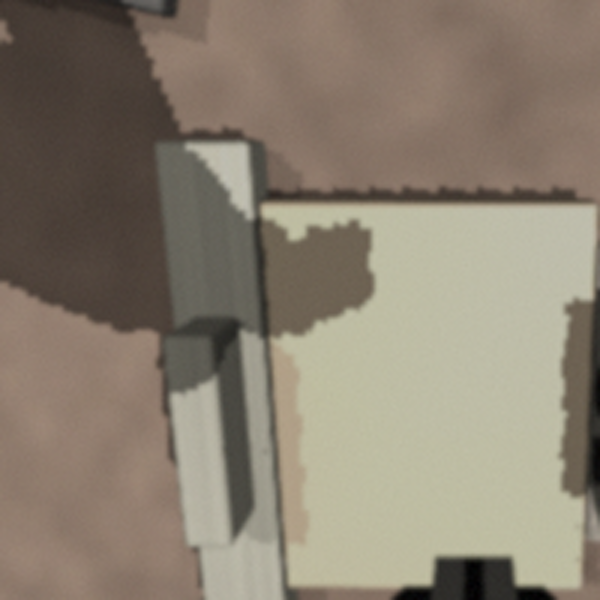

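```bash
python3 - <<'E'
from h import *
im=cv2.imread("pics/w6.png")
a=cv2.resize(im[100:150,220:270],None,fx=12,fy=12,interpolation=cv2.INTER_CUBIC)
cv2.imwrite("pics/w6z.png",a)
cv2.imwrite("pics/w6y.png",cv2.resize(im[210:260,225:275],None,fx=12,fy=12,interpolation=cv2.INTER_CUBIC))
E
```

```text
(no output)
```

View pics/w6z.png

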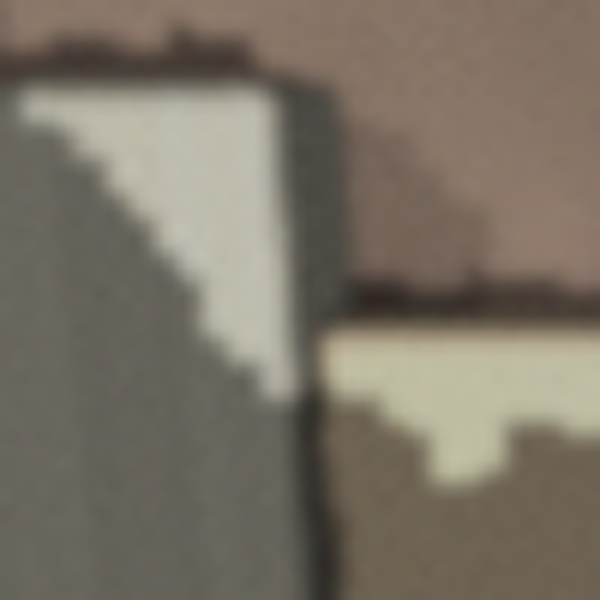

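View pics/w6y.png

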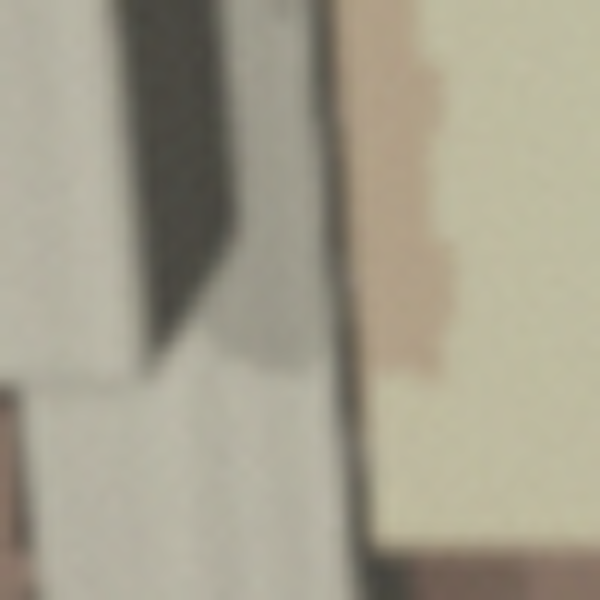

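```bash
python3 - <<'E'
from h import *
import pickle
s=pickle.load(open("w6.pkl","rb"))
im=cv2.imread("pics/w6.png").astype(float).mean(2)
u=np.array([np.cos(np.radians(7.15)),np.sin(np.radians(7.15))]);n=np.array([-u[1],u[0]]);e0=np.array([524.1,183.4])
for r in list(range(140,168,4))+list(range(185,252,6)):
    p=im[r-1:r+2].mean(0)
    x0=int(245+(r-130)*0.075) 
    seg=np.arange(x0-6,x0+9)
    k=seg[np.argmin(p[seg])]
    def cross(side):
        ref=p[k+side*5]; 
        # contrast-integrated half crossing
        h=(ref+p[k])/2; j=k
        while side*(j-k)<6 and p[j]<h: j+=side
        a,b=p[j-side],p[j]; return j-side+side*(h-a)/(b-a)
    L,R=cross(-1),cross(1)
    # pixel index centre convention
    a=ray2z("wrist",[(L,r)],24,s)[0,:2];b=ray2z("wrist",[(R,r)],20,s)[0,:2]
    deficit=sum(max(0,min(p[k-4],p[k+4])-p[x]) for x in range(k-3,k+4))
    print(r,k,round(L,2),round(R,2),"u",((a-e0)@u).round(0),"bar n",((a-e0)@n).round(2),"slab n",((b-e0)@n).round(2),"gap",((b-a)@n).round(2), p[k].round(0))
E
```

```text
140 246 244.12 247.12 u -58.0 bar n -1.88 slab n 0.04 gap 1.92 53.0
144 246 244.59 248.07 u -55.0 bar n -1.73 slab n 0.69 gap 2.42 49.0
148 247 244.92 248.16 u -51.0 bar n -1.7 slab n 0.49 gap 2.19 48.0
152 247 245.09 248.11 u -47.0 bar n -1.85 slab n 0.14 gap 1.99 51.0
156 247 245.36 248.37 u -43.0 bar n -1.89 slab n 0.1 gap 1.98 53.0
160 247 245.91 248.95 u -39.0 bar n -1.65 slab n 0.38 gap 2.03 49.0
164 248 246.03 249.15 u -35.0 bar n -1.84 slab n 0.28 gap 2.12 51.0
185 249 248.19 250.74 u -13.0 bar n -1.31 slab n 0.31 gap 1.62 93.0
191 250 248.32 250.96 u -7.0 bar n -1.66 slab n 0.06 gap 1.72 97.0
197 250 249.11 251.66 u -0.0 bar n -1.33 slab n 0.33 gap 1.66 96.0
203 251 249.26 251.91 u 6.0 bar n -1.65 slab n 0.11 gap 1.77 92.0
209 251 249.94 252.57 u 13.0 bar n -1.43 slab n 0.35 gap 1.78 97.0
215 252 250.32 252.81 u 19.0 bar n -1.52 slab n 0.12 gap 1.64 94.0
221 252 250.81 253.41 u 26.0 bar n -1.49 slab n 0.28 gap 1.76 98.0
227 252 251.31 253.79 u 33.0 bar n -1.46 slab n 0.2 gap 1.66 98.0
233 253 251.58 254.11 u 40.0 bar n -1.67 slab n 0.06 gap 1.73 104.0
239 253 252.36 254.74 u 47.0 bar n -1.33 slab n 0.27 gap 1.59 99.0
245 254 252.52 255.09 u 54.0 bar n -1.66 slab n 0.16 gap 1.82 105.0
251 254 253.2 255.59 u 62.0 bar n -1.43 slab n 0.21 gap 1.64 104.0
```

The bar is parallel, but there's a 1.7 mm apparent strip that could be a small gap. I'll nudge it from behind with shut fingers and watch the force.

```bash
python3 -m pendant '[{"slide":[0,-2,0.5],"yaw":0,"jaw":0},{"slide":[0,-4,0.5],"yaw":0,"jaw":0},{"slide":[0,-4,0.5],"yaw":0,"jaw":0},{"slide":[1,-2.8,0.2],"yaw":0,"jaw":0},{"slide":[3,0,0],"yaw":0,"jaw":0},{"slide":[3,0,0],"yaw":0,"jaw":0},{"slide":[2,0,0],"yaw":0,"jaw":0},{"slide":[1,0,0],"yaw":0,"jaw":0},{"slide":[0,0,0],"yaw":0,"jaw":0}]'
python3 - <<'E'
from h import *
rel([531.6,123.9,15],97.15)
E
```

```text
time_s: 11.05
tool_pos: [531.4, 113.2, 68.0]
eef_rot: [-87.9, 88.8, -81.2]
force: [0.3, 0.0, -0.4]
finger_gap: 0.1
t 11.05 pos [531.4 113.2  68. ] ydir 96.7 q [  1.9  11.3 115.3  -1.4  53.3 -94. ] F [ 0.29  0.03 -0.44] gap 0.1
slide cm [5.28  1.165 0.144] axes x,y,z world:
 [[ 3.100e-03 -1.167e-01  9.932e-01]
 [-2.000e-02  9.930e-01  1.167e-01]
 [-9.998e-01 -2.020e-02  7.000e-04]]
turn world deg 0.45 -> tool-x yaw rad -0.0078
```

```bash
python3 -m pendant '[{"slide":[1,0.2,0],"yaw":-0.008,"jaw":0},{"slide":[1.5,0.1,0],"yaw":0,"jaw":0},{"slide":[1.5,0,0],"yaw":0,"jaw":0},{"slide":[0.8,0,0],"yaw":0,"jaw":0},{"slide":[0.3,0.2,0],"yaw":0,"jaw":0},{"slide":[0,0,0],"yaw":0,"jaw":0}]'
python3 - <<'E'
from h import *
rel([531.6,123.9,15],97.15)
E
```

```text
time_s: 11.65
tool_pos: [533.2, 117.9, 15.8]
eef_rot: [-73.9, 88.8, -66.6]
force: [0.6, 0.6, 0.8]
finger_gap: 0.1
t 11.65 pos [533.2 117.9  15.8] ydir 97.24 q [  2.4  16.5 115.8  -1.6  47.3 -93.8] F [0.59 0.6  0.76] gap 0.1
slide cm [ 0.07   0.618 -0.086] axes x,y,z world:
 [[ 0.0086 -0.126   0.992 ]
 [-0.0198  0.9918  0.1262]
 [-0.9998 -0.0207  0.006 ]]
turn world deg -0.09 -> tool-x yaw rad 0.0016
```

```bash
python3 -m pendant '[{"slide":[0,0.5,0],"yaw":0,"jaw":0},{"slide":[-0.02,0.5,-0.05],"yaw":0,"jaw":0},{"slide":[-0.03,0.3,0],"yaw":0,"jaw":0}]'; python3 -m pendant '[{"slide":[-0.03,0.2,0],"yaw":0,"jaw":0}]';python3 -m pendant '[{"slide":[-0.03,0.2,0],"yaw":0,"jaw":0}]';python3 -m pendant '[{"slide":[-0.03,0.2,0],"yaw":0,"jaw":0}]'
```

```text
time_s: 11.95
tool_pos: [532.2, 131.8, 17.5]
eef_rot: [-67.1, 88.7, -59.9]
force: [0.0, -0.2, 0.1]
finger_gap: 0.2
time_s: 12.05
tool_pos: [532.2, 134.4, 18.3]
eef_rot: [-64.7, 88.7, -57.5]
force: [-0.4, 0.2, 0.2]
finger_gap: -0.0
time_s: 12.15
tool_pos: [532.1, 136.7, 18.9]
eef_rot: [-63.2, 88.7, -56.0]
force: [0.3, 0.3, 0.4]
finger_gap: -0.1
time_s: 12.25
tool_pos: [532.0, 138.9, 19.5]
eef_rot: [-62.3, 88.6, -55.0]
force: [-0.2, -0.1, 0.4]
finger_gap: -0.2
```

```bash
for i in 1 ; do python3 -m pendant '[{"slide":[0.03,0.1,0],"yaw":0,"jaw":0}]'; python3 -m pendant '[{"slide":[0.03,0.1,0],"yaw":0,"jaw":0}]'; python3 -m pendant '[{"slide":[0.03,0.1,0],"yaw":0,"jaw":0}]'; python3 -m pendant '[{"slide":[0.03,0.1,0],"yaw":0,"jaw":0}]'; done
```

```text
time_s: 12.35
tool_pos: [532.0, 140.2, 19.4]
eef_rot: [-61.4, 88.6, -54.1]
force: [0.4, -1.0, -0.0]
finger_gap: -0.2
time_s: 12.45
tool_pos: [531.9, 141.2, 19.1]
eef_rot: [-61.2, 88.6, -53.9]
force: [-1.6, -0.1, -0.3]
finger_gap: 0.3
time_s: 12.55
tool_pos: [531.7, 142.3, 18.7]
eef_rot: [-61.4, 88.6, -54.1]
force: [-0.6, -0.2, 0.4]
finger_gap: -0.4
time_s: 12.65
tool_pos: [531.6, 143.3, 18.3]
eef_rot: [-61.6, 88.6, -54.3]
force: [0.7, 0.5, -0.2]
finger_gap: -0.0
```

```bash
for i in 1 ; do python3 -m pendant '[{"slide":[0,0.1,0],"yaw":0,"jaw":0}]'; python3 -m pendant '[{"slide":[0,0.1,0],"yaw":0,"jaw":0}]'; python3 -m pendant '[{"slide":[0,0.1,0],"yaw":0,"jaw":0}]'; python3 -m pendant '[{"slide":[0,0.1,0],"yaw":0,"jaw":0}]'; done | egrep 'pos|force'
```

```text
tool_pos: [531.3, 144.2, 18.2]
force: [0.2, -2.0, 0.5]
tool_pos: [531.3, 145.0, 18.3]
force: [-0.8, -2.7, 2.6]
tool_pos: [531.3, 145.5, 18.4]
force: [-1.6, -3.5, 2.2]
tool_pos: [531.2, 145.8, 18.6]
force: [-0.0, -4.5, 2.5]
```

```bash
for i in 1 ; do python3 -m pendant '[{"slide":[0,0.15,0],"yaw":0,"jaw":0}]'; python3 -m pendant '[{"slide":[0,0.2,0],"yaw":0,"jaw":0}]'; python3 -m pendant '[{"slide":[0,0.25,0],"yaw":0,"jaw":0}]';  done | egrep 'pos|force'
python3 - <<'E'
from h import *
rel([531.6,123.9,15],97.15)
s=get_state();im=capture("wrist");cv2.imwrite("pics/w7.png",im[:,:,::-1])
crop(im[:,:,::-1],250,60,450,260,3,"w7a.png")
E
```

```text
tool_pos: [531.1, 146.4, 18.9]
force: [-1.2, -5.8, 5.2]
tool_pos: [531.2, 147.2, 19.5]
force: [-1.8, -6.7, 5.8]
tool_pos: [531.2, 147.5, 19.8]
force: [-0.6, -14.1, 3.6]
t 13.35 pos [531.2 147.5  19.8] ydir 97.58 q [  5.8  16.6 115.   -2.6  47.9 -90. ] F [ -0.56 -14.09   3.6 ] gap -0.1
slide cm [ 0.56  -2.327 -0.275] axes x,y,z world:
 [[ 0.0127 -0.1319  0.9912]
 [-0.0322  0.9907  0.1322]
 [-0.9994 -0.0336  0.0083]]
turn world deg -0.43 -> tool-x yaw rad 0.0075
```

View pics/w7a.png

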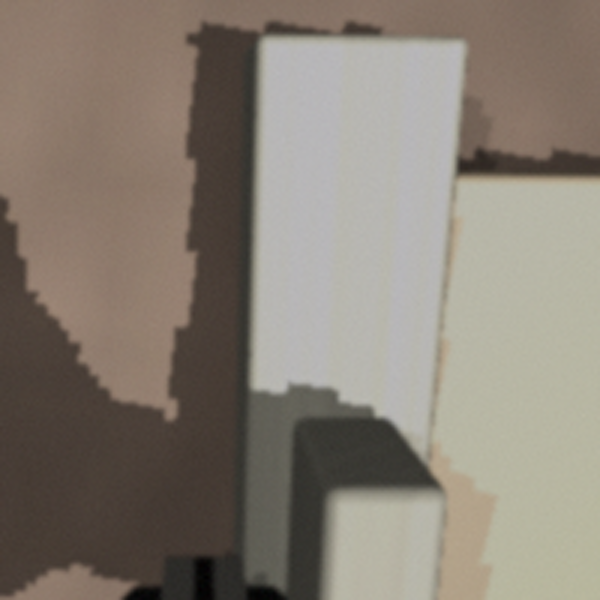

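```bash
python3 -m pendant '[{"slide":[0,-0.5,0],"yaw":0,"jaw":0},{"slide":[0,-1.2,0],"yaw":0,"jaw":0},{"slide":[-2,-1,0],"yaw":0,"jaw":0},{"slide":[-3,0,0],"yaw":0,"jaw":0},{"slide":[-4,0,0],"yaw":0,"jaw":0},{"slide":[-4,0,0],"yaw":0,"jaw":0},{"slide":[-2,3,0],"yaw":0,"jaw":0},{"slide":[0,4,0],"yaw":0,"jaw":0},{"slide":[0,4,0],"yaw":0,"jaw":0},{"slide":[0,2,-0.5],"yaw":0,"jaw":0},{"slide":[0,0,0],"yaw":0,"jaw":0}]'
python3 - <<'E'
from h import *
rel([500,253,178],97.15)
s=get_state();im=capture("wrist");cv2.imwrite("pics/w8.png",im[:,:,::-1])
import pickle;pickle.dump(s,open("w8.pkl","wb"))
crop(im[:,:,::-1],130,40,370,260,2.7,"w8a.png")
E
```

```text
time_s: 14.5
tool_pos: [511.9, 255.0, 172.5]
eef_rot: [-61.6, 88.6, -54.5]
force: [0.3, -0.6, 0.1]
finger_gap: -0.0
t 14.5 pos [511.9 255.  172.5] ydir 97.07 q [ 16.9   6.6 108.2  -1.5  64.8 -79.6] F [ 0.32 -0.61  0.07] gap -0.0
slide cm [-0.565 -0.062 -1.197] axes x,y,z world:
 [[ 0.0142 -0.1231  0.9923]
 [-0.0199  0.9922  0.1234]
 [-0.9997 -0.0216  0.0117]]
turn world deg 0.08 -> tool-x yaw rad -0.0014
```

View pics/w8a.png

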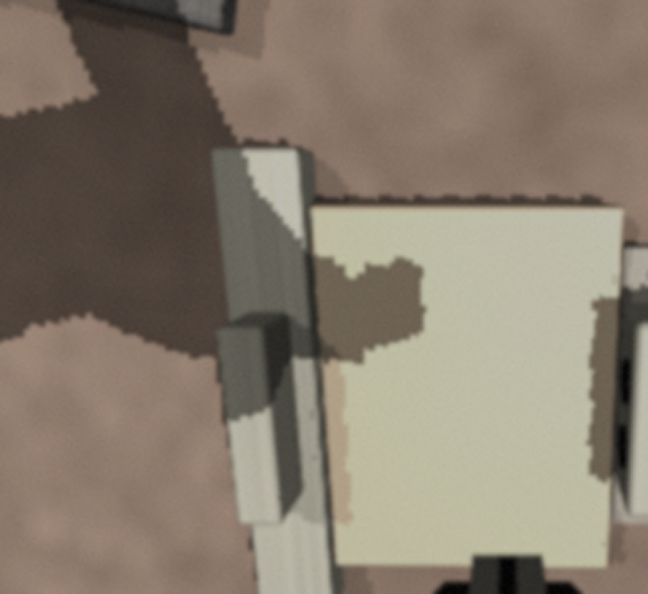

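```bash
python3 - <<'E'
from h import *
import pickle
s=pickle.load(open("w8.pkl","rb"))
im=cv2.imread("pics/w8.png")
cv2.imwrite("pics/w8z.png",np.hstack([cv2.resize(im[100:150,222:252],None,fx=12,fy=12,interpolation=cv2.INTER_CUBIC),cv2.resize(im[210:260,230:260],None,fx=12,fy=12,interpolation=cv2.INTER_CUBIC)]))
im=im.astype(float).mean(2)
u=np.array([np.cos(np.radians(7.15)),np.sin(np.radians(7.15))]);n=np.array([-u[1],u[0]]);e0=np.array([524.1,183.4])
for r in range(135,250,10):
    p=im[r-1:r+2].mean(0)
    x0=int(245+(r-120)*0.07) 
    seg=np.arange(x0-6,x0+9)
    k=seg[np.argmin(p[seg])]
    def cross(side):
        h=(p[k+side*5]+p[k])/2; j=k
        while side*(j-k)<6 and p[j]<h: j+=side
        a,b=p[j-side],p[j]; return j-side+side*(h-a)/(b-a)
    L,R=cross(-1),cross(1)
    a=ray2z("wrist",[(L,r)],24,s)[0,:2];b=ray2z("wrist",[(R,r)],20,s)[0,:2]
    print(r,k,round(L,2),round(R,2),"u",((a-e0)@u).round(0),"bar n",((a-e0)@n).round(2),"slab n",((b-e0)@n).round(2),"gap",((b-a)@n).round(2), p[k].round(0))
E
```

```text
135 244 242.21 245.96 u -53.0 bar n -2.56 slab n -0.0 gap 2.56 47.0
145 245 243.07 246.48 u -44.0 bar n -2.49 slab n -0.22 gap 2.27 43.0
155 246 243.82 247.29 u -34.0 bar n -2.52 slab n -0.16 gap 2.36 44.0
165 246 244.67 248.34 u -24.0 bar n -2.46 slab n 0.14 gap 2.6 45.0
175 247 245.56 249.22 u -14.0 bar n -2.36 slab n 0.27 gap 2.63 81.0
185 248 246.6 249.62 u -4.0 bar n -2.1 slab n -0.08 gap 2.02 72.0
195 249 247.51 250.45 u 7.0 bar n -1.97 slab n 0.0 gap 1.97 73.0
205 249 247.79 251.17 u 17.0 bar n -2.49 slab n -0.03 gap 2.46 83.0
215 250 248.71 251.76 u 28.0 bar n -2.35 slab n -0.2 gap 2.15 74.0
225 251 249.64 252.58 u 39.0 bar n -2.2 slab n -0.12 gap 2.08 71.0
235 252 250.35 253.28 u 51.0 bar n -2.28 slab n -0.18 gap 2.09 80.0
245 253 251.01 253.91 u 63.0 bar n -2.41 slab n -0.31 gap 2.09 88.0
```

View pics/w8z.png

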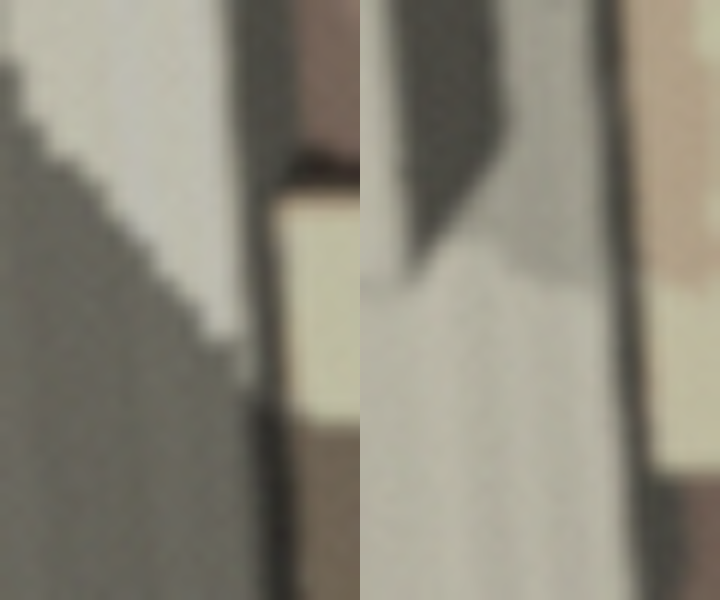

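```bash
python3 - <<'E'
from h import *
import pickle
s=pickle.load(open("w8.pkl","rb"))
im=cv2.imread("pics/w8.png")
# slab top corners in this view  (crop 2.7, offset 130,40)
S=np.array([(312,207),(336,564),(608,566),(623,207)])/2.7+[130,40]
p,e=fitrect("wrist",S,20,140,110,s);print("slab",p,e)
a=np.radians(p[2]);u=np.array([np.cos(a),np.sin(a)]);n=np.array([-u[1],u[0]]);E=p[:2]-55*n
k=12
def draw(g,du):
    big=cv2.resize(im[85:265,190:280],None,fx=6,fy=6,interpolation=cv2.INTER_CUBIC)
    def pt(x,y,z):
        w=E+x*u+y*n; q=proj("wrist",[[*w,z]],s)[0]; return tuple(((q-[190,85]+0.5)*6).round().astype(int).tolist())
    def line(A,B,c): cv2.line(big,pt(*A),pt(*B),c,1)
    line((-70,0,20),(70,0,20),(0,0,255));line((-70,0,20),(-70,110,20),(0,0,255))
    for y in (-30-g,-g):
        line((-90+du,y,24),(90+du,y,24),(255,0,0))
    line((-90+du,-g,0),(-60+du,-g,0),(0,255,0)); line((-90+du,-g,0),(-90+du,-g,24),(0,255,0)); line((-90+du,-g,24),(-90+du,-30-g,24),(255,0,0))
    for y in(-7-g,-23-g): line((-35+du,y,56),(35+du,y,56),(0,255,255))
    return big
o=np.hstack([draw(0,0)[:560],]);cv2.imwrite("pics/ov.png",o); cv2.imwrite("pics/ov2.png",draw(2,0)[:560]);print(o.shape,E)
E
```

```text
slab [517.17935947 237.96939806   7.04489636] 0.8657326676291461
(560, 540, 3) [523.92494747 183.38462873]
```

View pics/ov.png

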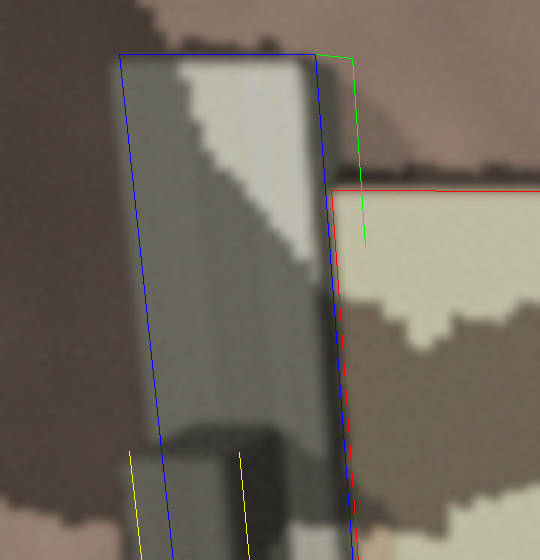

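View pics/ov2.png

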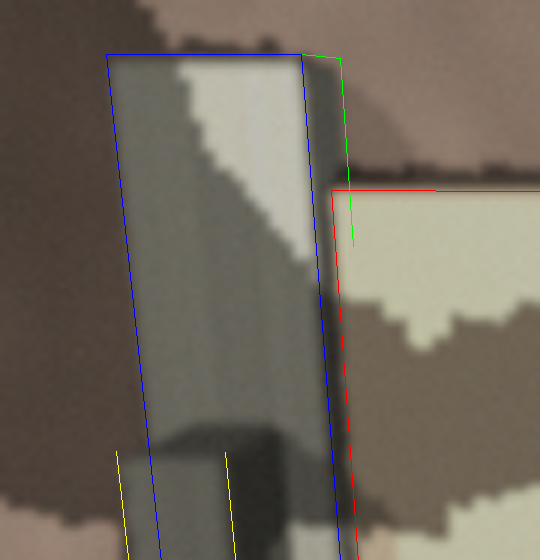

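```bash
python3 -m pendant '[{"slide":[1,-1.5,2.5],"yaw":0,"jaw":0},{"slide":[2,-2,3],"yaw":0,"jaw":0},{"slide":[2.5,-2,3],"yaw":0,"jaw":0},{"slide":[2.5,-1,1.5],"yaw":0,"jaw":0},{"slide":[2.5,0,0],"yaw":0,"jaw":0},{"slide":[1.5,0,0],"yaw":0,"jaw":0},{"slide":[0,0,0],"yaw":0,"jaw":0}]'
python3 - <<'E'
from h import *
rel([622.8,198.8,40],97.15)
E
```

```text
time_s: 15.25
tool_pos: [628.6, 189.0, 51.4]
eef_rot: [-52.8, 88.5, -46.1]
force: [-0.9, -0.2, 1.0]
finger_gap: 0.2
t 15.25 pos [628.6 189.   51.4] ydir 96.68 q [  8.4  24.8  99.8  -1.5  54.6 -87.5] F [-0.94 -0.18  0.99] gap 0.2
slide cm [ 1.113  1.066 -0.484] axes x,y,z world:
 [[ 0.0182 -0.1162  0.9931]
 [-0.0189  0.993   0.1166]
 [-0.9997 -0.0209  0.0159]]
turn world deg 0.47 -> tool-x yaw rad -0.0083
```

```bash
python3 -m pendant '[{"slide":[0.5,0.5,-0.2],"yaw":-0.008,"jaw":0},{"slide":[0.4,0.5,-0.2],"yaw":0,"jaw":0},{"slide":[0,0,0],"yaw":0,"jaw":0}]'
python3 - <<'E'
from h import *
rel([622.8,198.8,40],97.15)
s=get_state();im=capture("wrist");cv2.imwrite("pics/w9.png",im[:,:,::-1])
import pickle;pickle.dump(s,open("w9.pkl","wb"))
T,m=c2w("wrist",s);print(T[:3,3], proj("wrist",[[524,183.4,24]],s))
E
```

```text
time_s: 15.55
tool_pos: [623.8, 198.7, 43.8]
eef_rot: [-48.6, 88.4, -41.4]
force: [-1.2, -0.2, 0.3]
finger_gap: -0.2
t 15.55 pos [623.8 198.7  43.8] ydir 97.15 q [  9.3  25.2 100.2  -1.5  53.6 -87. ] F [-1.22 -0.22  0.29] gap -0.2
slide cm [ 0.376  0.026 -0.109] axes x,y,z world:
 [[ 0.0207 -0.1244  0.992 ]
 [-0.0182  0.992   0.1248]
 [-0.9996 -0.0207  0.0182]]
turn world deg -0.0 -> tool-x yaw rad 0.0
[543.95154286 191.30516021 185.1675057 ] [[313.35714516  54.76763954]]
```

View pics/w9.png

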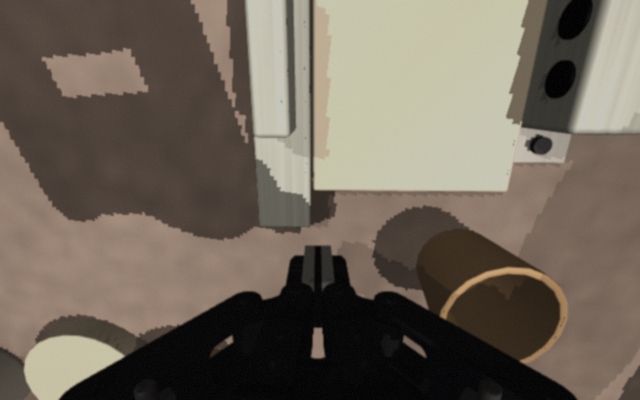

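```bash
python3 - <<'E'
from h import *
im=cv2.imread("pics/w9.png")
cv2.imwrite("pics/w9z.png",np.hstack([cv2.resize(im[0:50,295:330],None,fx=11,fy=11,interpolation=cv2.INTER_NEAREST),cv2.resize(im[150:200,295:330],None,fx=11,fy=11,interpolation=cv2.INTER_NEAREST)]))
g=im.astype(float).mean(2)
for r in (5,40,80,140,170,180): print(r,g[r-1:r+2,305:320].mean(0).round(0))
E
```

```text
5 [164. 161. 153. 135.  94.  56.  47.  65. 104. 140. 161. 172. 180. 186.
 188.]
40 [165. 161. 156. 139.  99.  60.  46.  63. 102. 139. 161. 169. 170. 170.
 169.]
80 [165. 161. 157. 142. 105.  65.  46.  62. 102. 139. 160. 168. 170. 169.
 170.]
140 [162. 162. 160. 152. 130.  89.  55.  59.  96. 135. 160. 168. 168. 169.
 168.]
170 [189. 189. 186. 174. 149.  99.  57.  67. 115. 160. 183. 189. 190. 189.
 190.]
180 [190. 190. 186. 175. 149. 101.  69.  80. 112. 158. 182. 189. 189. 189.
 189.]
```

View pics/w9z.png

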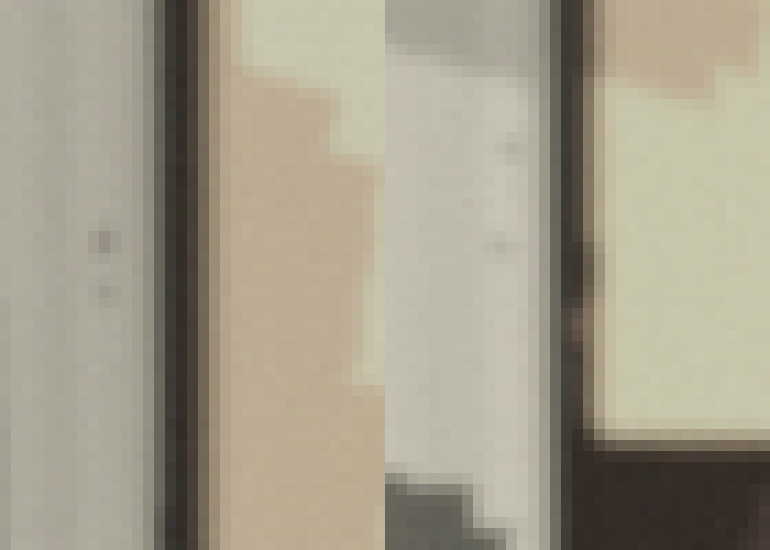

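```bash
python3 -m pendant '[{"slide":[-2,0,0],"yaw":0,"jaw":0},{"slide":[-3,-1,-1],"yaw":0,"jaw":0},{"slide":[-1,-2,-3],"yaw":0,"jaw":0},{"slide":[0,-2,-3],"yaw":0,"jaw":0},{"slide":[0,-2,-2.5],"yaw":0,"jaw":0},{"slide":[1,0,-0.5],"yaw":0,"jaw":0},{"slide":[2.5,0,0],"yaw":0,"jaw":0},{"slide":[2,0,0],"yaw":0,"jaw":0},{"slide":[0,0,0],"yaw":0,"jaw":0}]'
python3 - <<'E'
from h import *
rel([532.5,128,12],97.15)
E
```

```text
time_s: 16.5
tool_pos: [537.6, 118.9, 60.7]
eef_rot: [-27.4, 87.2, -19.8]
force: [-0.2, -0.9, -0.6]
finger_gap: -0.2
t 16.5 pos [537.6 118.9  60.7] ydir 97.57 q [  2.4  11.6 115.9  -1.4  49.9 -94.3] F [-0.24 -0.94 -0.58] gap -0.2
slide cm [ 4.821  1.083 -0.595] axes x,y,z world:
 [[ 0.0461 -0.1317  0.9902]
 [-0.0166  0.991   0.1326]
 [-0.9988 -0.0225  0.0435]]
turn world deg -0.42 -> tool-x yaw rad 0.0073
```

```bash
python3 -m pendant '[{"slide":[1,0.2,-0.2],"yaw":0.008,"jaw":0},{"slide":[1.5,0.2,-0.4],"yaw":0,"jaw":0},{"slide":[1.4,0.1,-0.2],"yaw":0,"jaw":0},{"slide":[0.5,0.2,0],"yaw":0,"jaw":0},{"slide":[0.2,0.3,0],"yaw":0,"jaw":0}]'
python3 - <<'E'
from h import *
rel([532,140,13],97.15)
E
```

```text
time_s: 17.0
tool_pos: [534.2, 129.4, 15.3]
eef_rot: [-23.4, 86.8, -16.2]
force: [0.3, 0.9, 0.6]
finger_gap: -0.1
t 17.0 pos [534.2 129.4  15.3] ydir 97.13 q [  3.5  15.8 116.8  -1.6  44.4 -92.5] F [0.32 0.86 0.56] gap -0.1
slide cm [ 0.198  1.084 -0.094] axes x,y,z world:
 [[ 0.054  -0.1241  0.9908]
 [-0.0157  0.992   0.1251]
 [-0.9984 -0.0223  0.0516]]
turn world deg 0.02 -> tool-x yaw rad -0.0003
```

```bash
(python3 -m pendant '[{"slide":[0.1,0.4,0],"yaw":0,"jaw":0},{"slide":[0.05,0.4,0],"yaw":0,"jaw":0},{"slide":[0,0.3,0],"yaw":0,"jaw":0},{"slide":[0,0.1,0],"yaw":0,"jaw":0}]';python3 -m pendant '[{"slide":[0,0.15,0],"yaw":0,"jaw":0}]';python3 -m pendant '[{"slide":[0,0.15,0],"yaw":0,"jaw":0}]';python3 -m pendant '[{"slide":[0,0.15,0],"yaw":0,"jaw":0}]') | egrep 'pos|force'
```

```text
tool_pos: [533.9, 141.0, 16.3]
force: [0.2, -1.4, 0.2]
tool_pos: [534.1, 141.6, 16.8]
force: [0.0, -8.3, -1.0]
tool_pos: [534.1, 141.7, 17.0]
force: [0.1, -10.0, -0.2]
tool_pos: [534.1, 141.7, 17.0]
force: [0.4, -8.6, 0.1]
```

```bash
(python3 -m pendant '[{"slide":[0.1,0.25,0],"yaw":0,"jaw":0}]';python3 -m pendant '[{"slide":[0.1,0.3,0],"yaw":0,"jaw":0}]';python3 -m pendant '[{"slide":[0.1,0.3,0],"yaw":0,"jaw":0}]') | egrep 'pos|force'
python3 - <<'E'
from h import *
rel([532,140,13],97.15)
s=get_state();im=capture("wrist");cv2.imwrite("pics/w10.png",im[:,:,::-1])
import pickle;pickle.dump(s,open("w10.pkl","wb"))
crop(im[:,:,::-1],250,20,450,220,3,"w10a.png")
E
```

```text
tool_pos: [534.3, 141.7, 16.8]
force: [-4.0, -14.3, 10.4]
tool_pos: [534.3, 141.7, 17.0]
force: [-4.8, -16.0, 10.5]
tool_pos: [534.3, 141.6, 17.3]
force: [-3.6, -13.0, 8.7]
t 18.0 pos [534.3 141.6  17.3] ydir 98.08 q [  5.7  16.2 116.   -4.3  45.2 -89.5] F [ -3.64 -13.01   8.74] gap -0.0
slide cm [ 0.421 -0.103 -0.267] axes x,y,z world:
 [[ 0.0515 -0.1403  0.9888]
 [-0.0482  0.9886  0.1428]
 [-0.9975 -0.055   0.0441]]
turn world deg -0.93 -> tool-x yaw rad 0.0162
```

View pics/w10a.png

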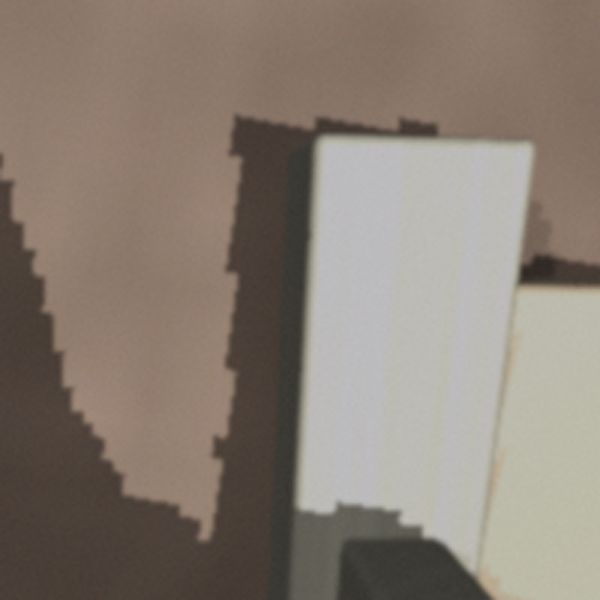

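```bash
python3 -m pendant '[{"slide":[0,-0.5,0],"yaw":0.008,"jaw":0},{"slide":[0,-1.2,0],"yaw":0.008,"jaw":0},{"slide":[-2,-0.5,0],"yaw":0,"jaw":0},{"slide":[-3,0,0],"yaw":0,"jaw":0},{"slide":[-3,0,0.5],"yaw":0,"jaw":0},{"slide":[-1,2,2],"yaw":0,"jaw":0},{"slide":[0,3,3.5],"yaw":0,"jaw":0},{"slide":[1,2,3.5],"yaw":0,"jaw":0},{"slide":[2,1,1],"yaw":0,"jaw":0},{"slide":[2,0,0],"yaw":0,"jaw":0},{"slide":[0,0,0],"yaw":0,"jaw":0}]'
python3 - <<'E'
from h import *
rel([624,198.8,42],97.15)
E
```

```text
time_s: 19.15
tool_pos: [637.1, 216.6, 64.2]
eef_rot: [-38.4, 85.8, -31.7]
force: [-0.2, -0.0, 0.4]
finger_gap: -0.1
t 19.15 pos [637.1 216.6  64.2] ydir 96.66 q [ 11.2  24.7  98.4  -3.5  53.9 -83.5] F [-0.22 -0.03  0.41] gap -0.1
slide cm [ 2.201 -1.51  -1.637] axes x,y,z world:
 [[ 0.0621 -0.1158  0.9913]
 [-0.0383  0.9922  0.1183]
 [-0.9973 -0.0453  0.0572]]
turn world deg 0.49 -> tool-x yaw rad -0.0086
```

```bash
python3 -m pendant '[{"slide":[0.6,-0.7,-0.8],"yaw":-0.008,"jaw":0},{"slide":[0.8,-0.8,-0.8],"yaw":0,"jaw":0},{"slide":[0,0,0],"yaw":0,"jaw":0}]'
python3 - <<'E'
from h import *
rel([624,198.8,42],97.15)
s=get_state();im=capture("wrist");cv2.imwrite("pics/w11.png",im[:,:,::-1])
T,m=c2w("wrist",s);print(T[:3,3])
im=im[:,:,::-1]
g=im.astype(float).mean(2)
for r in (5,40,80,140): 
    k=280+np.argmin(g[r,280:340]); print(r,k,g[r-1:r+2,k-6:k+8].mean(0).round(0))
cv2.imwrite("pics/w11z.png",np.hstack([im,])[0:260,200:460].repeat(3,0).repeat(3,1)[:600])
E
```

```text
time_s: 19.45
tool_pos: [622.7, 197.4, 50.0]
eef_rot: [-38.2, 85.8, -31.0]
force: [-0.3, 0.5, 0.7]
finger_gap: -0.0
t 19.45 pos [622.7 197.4  50. ] ydir 97.12 q [  9.8  23.7 101.6  -3.5  51.6 -85.3] F [-0.32  0.47  0.68] gap -0.0
slide cm [0.799 0.155 0.096] axes x,y,z world:
 [[ 0.0626 -0.1239  0.9903]
 [-0.0376  0.9913  0.1264]
 [-0.9973 -0.0452  0.0574]]
turn world deg 0.03 -> tool-x yaw rad -0.0004
[537.01068804 192.64971351 187.98901269]
5 314 [163. 159. 142. 106.  77.  57.  46.  47.  60.  94. 133. 159. 175. 187.]
40 314 [163. 159. 144. 113.  80.  56.  46.  46.  63. 100. 138. 162. 169. 171.]
80 314 [160. 159. 147. 121.  87.  57.  46.  47.  67. 107. 143. 164. 170. 171.]
140 314 [166. 161. 156. 135.  95.  56.  45.  49.  73. 116. 148. 165. 170. 170.]
```

View pics/w11z.png

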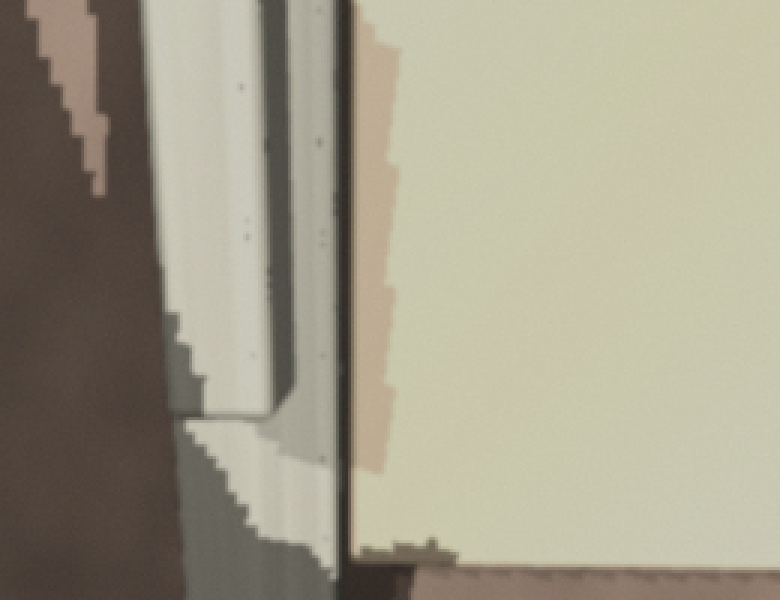

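```bash
python3 -m pendant '[{"slide":[-2,0,0],"yaw":0,"jaw":0},{"slide":[-4,0,-0.5],"yaw":0,"jaw":0},{"slide":[-4,-1,-1],"yaw":0,"jaw":0},{"slide":[-3,-2,-1],"yaw":0,"jaw":0},{"slide":[0,-3.5,-1.5],"yaw":0,"jaw":0},{"slide":[0,-4,-1.6],"yaw":0,"jaw":0},{"slide":[0,-4,-1.6],"yaw":0,"jaw":0},{"slide":[0,-4,-1.6],"yaw":0,"jaw":0},{"slide":[0,-4,-1.6],"yaw":0,"jaw":0},{"slide":[0,-4,-1.6],"yaw":0,"jaw":0},{"slide":[0,-4,-1.6],"yaw":0,"jaw":0},{"slide":[0,-4,-1.6],"yaw":0,"jaw":0},{"slide":[0,-4,-1.6],"yaw":0,"jaw":0},{"slide":[0,-2,-0.8],"yaw":0,"jaw":0},{"slide":[0,0,0],"yaw":0,"jaw":0}]'
python3 - <<'E'
from h import *
rel([505,-240,190],73.2)
E
```

```text
time_s: 21.0
tool_pos: [487.6, -239.7, 210.9]
eef_rot: [-31.9, 83.7, -24.9]
force: [-0.3, 0.8, 0.1]
finger_gap: -0.3
t 21.0 pos [ 487.6 -239.7  210.9] ydir 96.87 q [ -37.5   -2.7  113.7    1.5   62.9 -135.2] F [-0.32  0.77  0.06] gap -0.3
slide cm [ 2.256 -0.119  1.52 ] axes x,y,z world:
 [[ 0.0995 -0.1194  0.9879]
 [-0.0462  0.9911  0.1245]
 [-0.994  -0.058   0.0931]]
turn world deg -23.67 -> tool-x yaw rad 0.4131
```

```bash
python3 -m pendant '[{"slide":[1,0,0.5],"yaw":0.1,"jaw":0},{"slide":[0.5,0,0.5],"yaw":0.14,"jaw":0},{"slide":[0,0,0],"yaw":0.14,"jaw":0},{"slide":[0,0,0],"yaw":0.03,"jaw":0},{"slide":[0,0,0],"yaw":0,"jaw":0}]'
python3 - <<'E'
from h import *
rel([505,-240,190],73.2)
s=get_state();im=capture("wrist");cv2.imwrite("pics/w12.png",im[:,:,::-1])
import pickle;pickle.dump(s,open("w12.pkl","wb"))
crop(im[:,:,::-1],140,40,500,310,2.2,"w12a.png")
E
```

```text
time_s: 21.5
tool_pos: [500.1, -237.3, 200.1]
eef_rot: [-6.7, 83.3, -24.3]
force: [0.9, -0.2, 0.1]
finger_gap: 0.2
t 21.5 pos [ 500.1 -237.3  200.1] ydir 72.43 q [ -36.5   -1.   113.2    1.6   61.3 -109.7] F [ 0.9  -0.22  0.07] gap 0.2
slide cm [ 1.069 -0.095  0.432] axes x,y,z world:
 [[ 0.1057  0.3018  0.9475]
 [-0.0477  0.9533 -0.2983]
 [-0.9933 -0.0136  0.1152]]
turn world deg 0.77 -> tool-x yaw rad -0.0134
```

View pics/w12a.png

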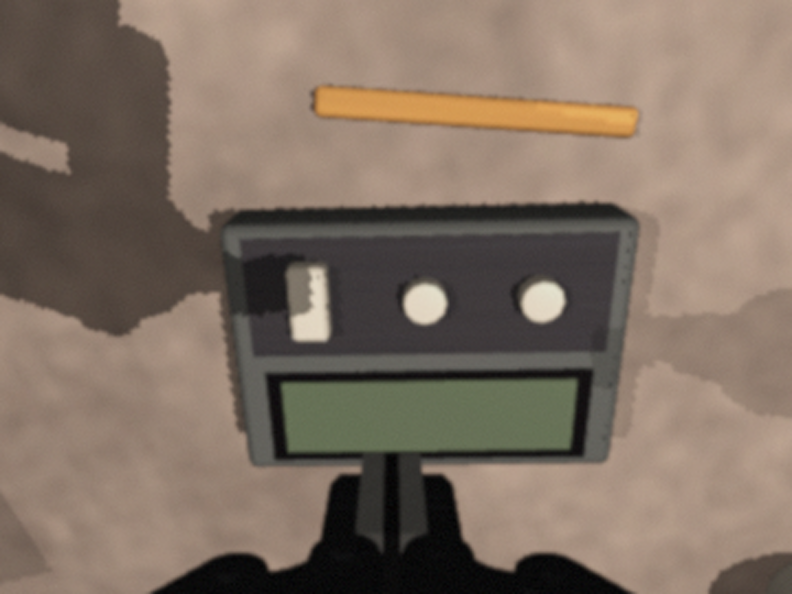

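```bash
python3 - <<'E'
from h import *
import pickle
np.set_printoptions(precision=1,suppress=True)
s=pickle.load(open("w12.pkl","rb"))
px=np.array([(310,303),(425,303),(543,301)])/2.2+[140,40]
k=ray2z("wrist",px,51,s)[:,:2];print(k,np.linalg.norm(np.diff(k,axis=0),axis=1))
d=k[2]-k[0];print("yaw",np.degrees(np.arctan2(-d[0],d[1])))
c=ray2z("wrist",np.array([(290,265),(326,264),(330,340),(294,341)])/2.2+[140,40],51,s)[:,:2];print(c,c.mean(0))
# box top corners z=40
b=ray2z("wrist",np.array([(224,226),(637,218),(608,461),(252,464)])/2.2+[140,40],40,s)[:,:2];print(b,b.mean(0))
y=np.radians(-16.8)
R=np.array([[np.cos(y),-np.sin(y)],[np.sin(y),np.cos(y)]])
print("key from box",b.mean(0)+R@[-30,-55])
print(toolT(s)[:3,0])
E
```

```text
[[ 495.5 -276.3]
 [ 510.9 -226.8]
 [ 525.7 -176. ]] [51.8 52.8]
yaw -16.767158400894846
[[ 476.3 -278.5]
 [ 480.6 -263.2]
 [ 515.3 -273.8]
 [ 510.8 -289.9]] [ 495.7 -276.3]
[[ 453.2 -303. ]
 [ 504.5 -127.2]
 [ 626.4 -161.3]
 [ 573.7 -339.4]] [ 539.5 -232.7]
key from box [ 494.8 -276.7]
[ 0.1 -0.  -1. ]
```

```bash
python3 - <<'E'
from h import *
rel([503,-278.5,90],73.2)
E
```

```text
t 21.55 pos [ 500.1 -237.3  200.2] ydir 72.47 q [ -36.5   -1.   113.2    1.6   61.3 -109.7] F [-0.06  0.59  0.55] gap 0.3
slide cm [11.175 -3.686  0.23 ] axes x,y,z world:
 [[ 0.1059  0.3012  0.9477]
 [-0.0478  0.9534 -0.2977]
 [-0.9932 -0.0138  0.1153]]
turn world deg 0.73 -> tool-x yaw rad -0.0128
```

```bash
python3 -m pendant '[{"slide":[0.5,-1,0],"yaw":-0.012,"jaw":0},{"slide":[1.5,-1.5,0],"yaw":0,"jaw":0},{"slide":[2,-1,0],"yaw":0,"jaw":0},{"slide":[2.5,-0.2,-0.2],"yaw":0,"jaw":0},{"slide":[2,0,-0.2],"yaw":0,"jaw":0},{"slide":[1.2,0,-0.2],"yaw":0,"jaw":0},{"slide":[0.5,0,0],"yaw":0,"jaw":0},{"slide":[0,0,0],"yaw":0,"jaw":0}]'
python3 - <<'E'
from h import *
rel([503,-278.5,62],73.2)
s=get_state();im=capture("wrist");cv2.imwrite("pics/w13.png",im[:,:,::-1])
import pickle;pickle.dump(s,open("w13.pkl","wb"))
E
```

```text
time_s: 22.35
tool_pos: [494.8, -277.8, 94.4]
eef_rot: [-7.9, 83.1, -24.4]
force: [0.3, 0.4, 1.1]
finger_gap: 0.1
t 22.35 pos [ 494.8 -277.8   94.4] ydir 73.44 q [ -40.4    8.4  115.5    2.5   49.5 -115.4] F [0.26 0.42 1.11] gap 0.1
slide cm [3.306 0.223 0.414] axes x,y,z world:
 [[ 0.1094  0.2849  0.9523]
 [-0.0496  0.9584 -0.281 ]
 [-0.9928 -0.0165  0.119 ]]
turn world deg -0.24 -> tool-x yaw rad 0.0043
```

View pics/w13.png

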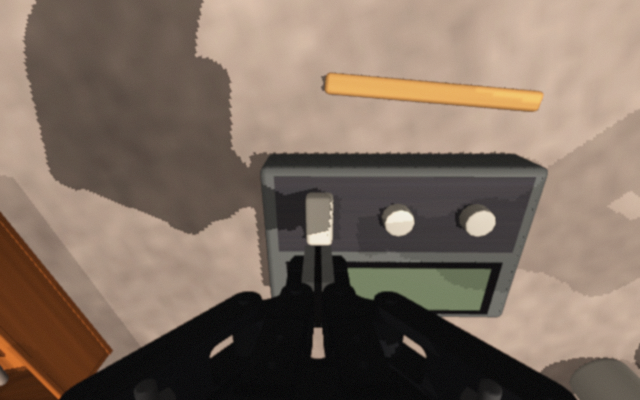

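```bash
python3 - <<'E'
from h import *
import pickle
s=pickle.load(open("w13.pkl","rb"))
print(ray2z("wrist",[(319,219),(400,221),(480,221)],51,s).round(1))
E
python3 -m pendant '[{"slide":[0.8,0.1,0.1],"yaw":0,"jaw":0},{"slide":[1,0.1,0.1],"yaw":0,"jaw":0},{"slide":[0.7,0,0.1],"yaw":0,"jaw":0},{"slide":[0.2,0,0],"yaw":0,"jaw":0}]'
python3 - <<'E'
from h import *
rel([503,-278.5,58],73.2)
E
```

```text
[[ 493.3 -277.3   51. ]
 [ 509.5 -226.6   51. ]
 [ 523.9 -176.5   51. ]]
time_s: 22.8
tool_pos: [504.1, -279.6, 69.8]
eef_rot: [-8.8, 82.7, -25.2]
force: [-0.1, -0.0, -0.4]
finger_gap: -0.1
t 22.8 pos [ 504.1 -279.6   69.8] ydir 73.48 q [ -39.9   11.4  115.1    2.6   46.4 -115.1] F [-0.07 -0.03 -0.39] gap -0.1
slide cm [ 1.156  0.093 -0.283] axes x,y,z world:
 [[ 0.1153  0.2843  0.9518]
 [-0.0543  0.9585 -0.2797]
 [-0.9918 -0.0195  0.126 ]]
turn world deg -0.28 -> tool-x yaw rad 0.0049
```

```bash
python3 -m pendant '[{"slide":[0.5,0.05,-0.2],"yaw":0,"jaw":0},{"slide":[0.5,0,-0.2],"yaw":0,"jaw":0},{"slide":[0.2,0,-0.1],"yaw":0,"jaw":0},{"slide":[0,0,0],"yaw":0,"jaw":0}]'
python3 - <<'E'
from h import *
rel([502,-278.8,54],73.2)
print([get_state()["force"].round(2) for i in range(3)])
E
```

```text
time_s: 23.2
tool_pos: [500.5, -278.0, 55.7]
eef_rot: [-8.7, 82.7, -25.1]
force: [-0.2, 0.8, 0.3]
finger_gap: 0.2
t 23.2 pos [ 500.5 -278.    55.7] ydir 73.5 q [ -40.    12.3  115.9    2.6   44.8 -115.4] F [-0.19  0.8   0.33] gap 0.2
slide cm [ 0.194 -0.035  0.14 ] axes x,y,z world:
 [[ 0.1147  0.2839  0.952 ]
 [-0.0538  0.9587 -0.2794]
 [-0.9919 -0.0192  0.1252]]
turn world deg -0.3 -> tool-x yaw rad 0.0053
[array([-0.19,  0.8 ,  0.33]), array([-0.19,  0.8 ,  0.33]), array([-0.19,  0.8 ,  0.33])]
```

Now single-row steps down with force readings.

```bash
for i in 1; do python3 -m pendant '[{"slide":[0.06,0,0],"yaw":0,"jaw":0}]'; python3 -m pendant '[{"slide":[0.06,0,0],"yaw":0,"jaw":0}]'; python3 -m pendant '[{"slide":[0.06,0,0],"yaw":0,"jaw":0}]'; python3 -m pendant '[{"slide":[0.06,0,0],"yaw":0,"jaw":0}]'; done | egrep 'pos|force'
```

```text
tool_pos: [500.6, -278.1, 55.2]
force: [-0.2, 0.4, -0.1]
tool_pos: [500.8, -278.2, 54.8]
force: [0.3, 1.5, 0.3]
tool_pos: [501.0, -278.4, 54.4]
force: [-0.6, -0.4, -0.8]
tool_pos: [501.2, -278.5, 54.0]
force: [0.4, 0.4, 0.5]
```

```bash
for i in 1; do python3 -m pendant '[{"slide":[0.06,0,0],"yaw":0,"jaw":0}]'; python3 -m pendant '[{"slide":[0.06,0,0],"yaw":0,"jaw":0}]'; python3 -m pendant '[{"slide":[0.06,0,0],"yaw":0,"jaw":0}]';  done | egrep 'pos|force'
```

```text
tool_pos: [501.4, -278.7, 53.5]
force: [0.1, -0.1, 0.6]
tool_pos: [501.5, -278.8, 53.0]
force: [0.1, 0.0, 0.0]
tool_pos: [501.6, -278.8, 52.4]
force: [-0.1, 0.5, -1.0]
```

```bash
for i in 1; do python3 -m pendant '[{"slide":[0.05,0,0],"yaw":0,"jaw":0}]'; python3 -m pendant '[{"slide":[0.05,0,0],"yaw":0,"jaw":0}]';  done | egrep 'pos|force'
```

```text
tool_pos: [501.7, -278.8, 51.9]
force: [-0.3, 1.1, 2.2]
tool_pos: [501.8, -278.9, 51.7]
force: [-0.9, 0.1, 2.2]
```

```bash
for i in 1; do python3 -m pendant '[{"slide":[0.07,0,0],"yaw":0,"jaw":0}]'; python3 -m pendant '[{"slide":[0.08,0,0],"yaw":0,"jaw":0}]'; python3 -m pendant '[{"slide":[0.08,0,0],"yaw":0,"jaw":0}]';  done | egrep 'pos|force'
```

```text
tool_pos: [501.7, -278.9, 51.2]
force: [-2.9, 1.3, 3.1]
tool_pos: [501.8, -278.9, 50.8]
force: [-2.9, 1.1, 4.5]
tool_pos: [501.8, -278.9, 50.2]
force: [-3.0, 1.6, 5.5]
```

```bash
python3 -m pendant '[{"slide":[0.08,0,0],"yaw":0,"jaw":0}]' | egrep 'pos|force';python3 -m pendant '[{"slide":[0.08,0,0],"yaw":0,"jaw":0}]' | egrep 'pos|force'
```

```text
tool_pos: [501.8, -278.9, 49.6]
force: [-2.4, 2.2, 4.6]
tool_pos: [501.8, -278.9, 48.8]
force: [-2.4, 1.0, 4.1]
```

```bash
python3 -m pendant '[{"slide":[0.07,0,0],"yaw":0,"jaw":0}]' | egrep 'pos|force'
```

```text
tool_pos: [501.8, -278.9, 47.9]
force: [-2.0, 1.3, 3.1]
```

```bash
python3 -m pendant '[{"slide":[-0.4,0,0],"yaw":0,"jaw":0},{"slide":[-0.8,0,0],"yaw":0,"jaw":0},{"slide":[-1.5,0,0],"yaw":0,"jaw":0},{"slide":[-3,0,0],"yaw":0,"jaw":0},{"slide":[-4,0,0],"yaw":0,"jaw":0},{"slide":[-3,0,0],"yaw":0,"jaw":0},{"slide":[-1,0,0],"yaw":0,"jaw":0},{"slide":[0,0,0],"yaw":0,"jaw":0}]'
python3 - <<'E'
from h import *
for n in("scene","side","wrist"):
    im=capture(n);cv2.imwrite(f"pics/{n}_f.png",im[:,:,::-1])
    if n=="scene": crop(im[:,:,::-1],150,140,410,345,3,"sf.png")
    if n=="side": crop(im[:,:,::-1],250,170,400,330,3.7,"if.png")
E
```

```text
time_s: 25.5
tool_pos: [485.6, -271.2, 191.7]
eef_rot: [-9.2, 82.5, -25.7]
force: [0.3, 0.5, 0.3]
finger_gap: 0.1
```

View pics/sf.png

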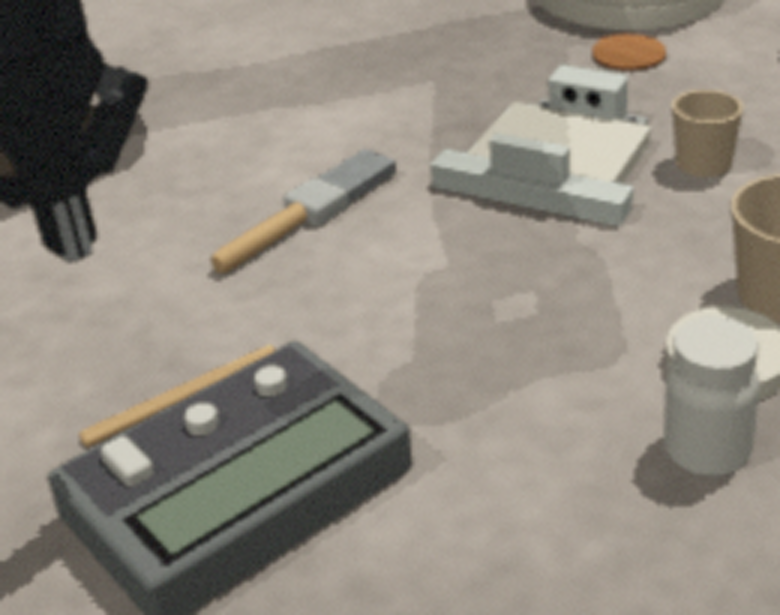

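View pics/if.png

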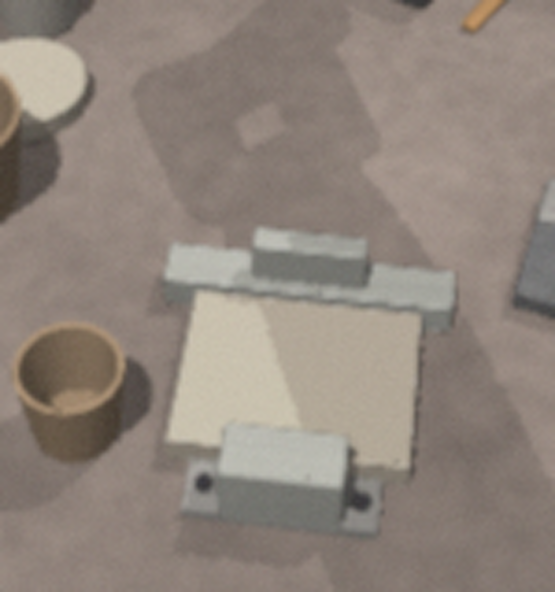

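View pics/wrist_f.png

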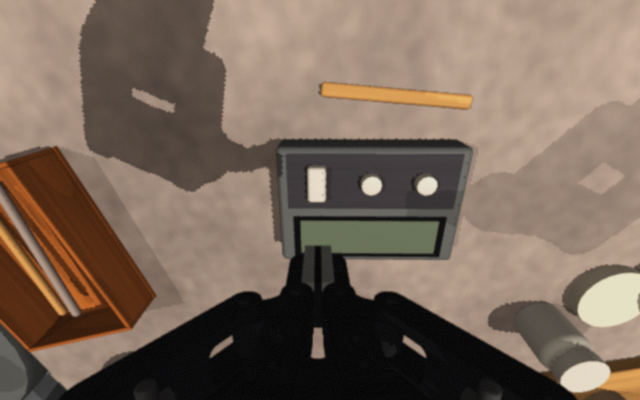

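```bash
python3 - <<'E'
from h import *
im=cv2.imread("pics/side_f.png")
a=cv2.resize(im[232:262,288:330],None,fx=9,fy=9,interpolation=cv2.INTER_CUBIC)
b=cv2.resize(im[232:262,338:380],None,fx=9,fy=9,interpolation=cv2.INTER_CUBIC)
cv2.imwrite("pics/ifz.png",np.hstack([a,b]))
# predicted vertical spacing in side image
u=np.array([np.cos(np.radians(7.1)),np.sin(np.radians(7.1))]);n=np.array([-u[1],u[0]]);E=np.array([524,183.4])
for g in(0,1,2):
  for x in(-50,50):
    A=E+x*u-g*n;B=E+x*u
    q=proj("side",[[*A,24],[*B,20],[*A,0]]);print(g,x,q.round(1).tolist(),"dy",(q[1]-q[0]).round(2))
g=im.astype(float).mean(2)
for c in(308,315,322,330,340,350,358):
    print(c,g[238:260,c-1:c+2].mean(1).round(0))
E
```

```text
0 -50 [[355.0, 252.1], [354.9, 253.2], [354.4, 258.6]] dy [-0.11  1.09]
0 50 [[311.3, 247.5], [311.4, 248.6], [311.5, 254.0]] dy [0.02 1.1 ]
1 -50 [[355.1, 251.8], [354.9, 253.2], [354.4, 258.3]] dy [-0.14  1.44]
1 50 [[311.4, 247.2], [311.4, 248.6], [311.6, 253.7]] dy [-0.04  1.44]
2 -50 [[355.1, 251.5], [354.9, 253.2], [354.5, 257.9]] dy [-0.17  1.79]
2 50 [[311.5, 246.9], [311.4, 248.6], [311.6, 253.4]] dy [-0.1   1.78]
308 [181. 182. 184. 183. 183. 181. 181. 181. 167. 139. 133. 167. 185. 189.
 188. 189. 190. 190. 188. 189. 189. 189.]
315 [175. 183. 184. 184. 176. 164. 158. 161. 158. 141. 121. 138. 160. 170.
 180. 189. 189. 189. 188. 189. 188. 189.]
322 [119. 114. 114. 114. 114. 114. 121. 136. 154. 163. 147. 119. 145. 167.
 166. 164. 166. 168. 170. 174. 178. 175.]
330 [135. 117. 113. 113. 115. 114. 114. 121. 145. 161. 165. 151. 120. 142.
 164. 165. 166. 166. 164. 166. 165. 165.]
340 [157. 136. 116. 112. 113. 114. 113. 114. 121. 145. 161. 167. 148. 119.
 144. 165. 166. 165. 165. 165. 166. 166.]
350 [126. 121. 116. 119. 125. 127. 139. 147. 149. 153. 162. 166. 168. 148.
 121. 144. 167. 166. 165. 164. 165. 165.]
358 [128. 125. 125. 124. 143. 162. 166. 165. 163. 161. 163. 164. 166. 169.
 150. 120. 143. 163. 165. 166. 165. 167.]
```

View pics/ifz.png

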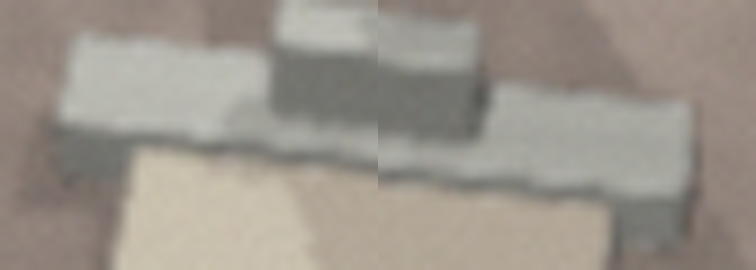

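```bash
python3 -c "
from h import *
s=get_state();print(s['time_s'],s['force'].round(2),s['joint_velocities'].round(2));print(sign_off())"
```

```text
25.65 [-1.2  -0.38 -0.11] [ 0.03  1.07  0.94  0.09  0.24 -0.01]
the job is handed in; nothing more can be done
None
```

I laid the straightedge flat against the slab's free long edge, pressed the oblong key until it clicked, and handed the job in at 25.7 s.

**Straightedge:**
- It lies parallel to the slab edge. When I placed it, it was centred to within about 3 mm by the arm's position.
- After releasing it I pushed it twice with shut fingers. The first push climbed the bar's top edge and proved little. The second, at about 16 N, met a solid stop with no movement.
- The wrist pictures disagree slightly: they show an even dark line along the joint, reading as 1.5–2 mm wide. The independent side view allows 0.7 mm of gap at most. I put the rest down to rounded edges and image blur, but I can't rule out a gap of about 1 mm.

**Key:**
- Contact came at about 2.2 N. The push-back peaked at about 5.5 N near 1.9 mm, then fell to 4.1 N and 3.1 N.
- I stopped at about 4.1 mm, estimated from the arm's position, and then lifted off.
- The last picture shows the key back up.

**Other things on the bench:** I never touched the round keys. In the last pictures nothing in view looks disturbed, and the robot is clear of everything. By then the tool had drifted to a tilt of about 7°, which I allowed for when pressing.

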